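Pack the overhauled valves and stack the parts trays

TASK

Pack this compressor valve set for assembly: stand the loose valve from the bench upright in the empty bay of the blue tray, then stack the ochre tray, with its two plates still in it, on the blue one so that it sits inside all four corner angles, flat and fully home. Set both down gently, without letting them drop. Leave the blue tray and its other valve, the hammer and the grease tin where they are.

Things in the scene. Friction and masses are not known exactly. Their poses are not given: they have to be found in the camera images.
- blue_tray: Blue plastic stacking tray on the bench: open box 240 (own x) by 160 (own y) by 70 mm high, walls and floor 4 mm, 0.42 kg; origin at the centre of its underside, z up. A middle wall (plane x = 0, 4 mm thick; hand grip 14 mm thick at its top, z = 40 to 66 mm) parts it into two bays, each about 110 by 152 mm inside. The bay on its -x side is empty, the other holds the packed valve.
- blue_seat (a point): centre of the blue tray's rim plane, 70 mm above its underside: where the underside centre of a stacked tray comes to lie, its x along this x either way round. At each corner an L-shaped angle (arms 34 mm, outside the walls) rises 8 mm straight above the rim, leaving 2 mm of play on each side, then flares outward 4 mm over 8 mm more as a lead-in.
- empty_bay (a point): centre of the floor of the blue tray's empty bay (4 mm above the tray's underside, at x = -59 mm in the tray's frame); axes as the tray's
- ochre_tray: Ochre (brownish yellow) plastic stacking tray, in every size the same as the blue one (its corner angles start 20 mm above the underside, 6 mm proud); a loose slotted plate lies in each bay; 0.55 to 0.75 kg in all. Origin at the centre of its underside, x along its 240 mm length, z up. It is lifted by the hand grip on its middle wall, fingers either side of the grip, closing along the tray's x.
- ochre_grip (a point): middle of the ochre tray's hand grip (53 mm above its underside, on its centre): the grip is 14 mm thick along the tray's x, runs along its y, and spans 13 mm above and below this point; axes as the tray's
- loose_valve: Loose overhauled compressor valve standing on the bench: round steel seat 76 mm across and 12 mm thick, round guard 64 mm across up to 22 mm, then a long brass nut on the axis, 20 mm across, from 22 to 54 mm high, with a stud 12 mm thick sticking out to 60 mm. 0.45 to 0.7 kg. Origin at the centre of its underside, z up the stud. It is lifted by the nut.
- packed_valve: A second valve, the same in size, already standing in the +x bay of the blue tray; origin at the centre of its underside
- plate_a: slotted steel valve plate, a disc 72 mm across and 8 mm thick, 0.1 kg, lying loose in one bay of the ochre tray; origin at the centre of its underside
- plate_b: the like plate in the ochre tray's other bay; origin at the centre of its underside
- hammer: hammer with a light wooden handle, about 270 mm long, lying on the far side of the bench; origin about the middle of its length, x from the handle to the head; bystander
- grease_tin: green tin with a bright lid, 75 mm across and 58 mm high, at the bench's right (-y) side, outside the trays; origin at the centre of its underside; bystander

How it is judged (in metres and radians):
On the way, in this order (a step that is already met when the one before it is completed fails the run):
1. the loose valve stands upright in the empty bay of the blue tray, let go (x of loose_valve in the frame of blue_tray between -0.085 and -0.035 m and y of loose_valve in the frame of blue_tray between -0.05 and 0.05 m and z of loose_valve in the frame of blue_tray between -0.002 and 0.009 m and angle between loose_valve's own z axis and vertical below 0.06 rad and contact force between the fingers and loose_valve below 0.1 N and linear speed of loose_valve below 0.02 m/s), for 0.2 s.
2. the ochre tray sits on the blue one inside all four corner angles, fully home (x of ochre_tray in the frame of blue_tray between -0.004 and 0.004 m and y of ochre_tray in the frame of blue_tray between -0.004 and 0.004 m and z of ochre_tray in the frame of blue_tray between 0.067 and 0.073 m and angle between the x axis of ochre_tray and the x axis of blue_tray, either way round below 0.04 rad and angle between ochre_tray's own z axis and vertical below 0.025 rad), for 0.2 s.
At the end, for the whole second after the job is handed in: Ochre tray on the blue: x, y within 4 mm, 70 mm higher within 3 mm, axes in line within 0.04 rad, level within 0.025 rad. Each valve upright (0.06 rad) on the floor of its own bay of the blue tray; both plates in the ochre tray; blue tray level on the bench, within 50 mm of its start. All at rest (all of step 2 and x of loose_valve in the frame of blue_tray between -0.085 and -0.035 m and y of loose_valve in the frame of blue_tray between -0.05 and 0.05 m and z of loose_valve in the frame of blue_tray between -0.002 and 0.009 m and angle between each of loose_valve, packed_valve's own z axis and vertical below 0.06 rad and x of packed_valve in the frame of blue_tray between 0.035 and 0.085 m and y of packed_valve in the frame of blue_tray between -0.05 and 0.05 m and z of packed_valve in the frame of blue_tray between -0.002 and 0.009 m and x of plate_a in the frame of ochre_tray between -0.09 and 0.09 m and y of plate_a in the frame of ochre_tray between -0.055 and 0.055 m and z of plate_a in the frame of ochre_tray between -0.002 and 0.03 m and x of plate_b in the frame of ochre_tray between -0.09 and 0.09 m and y of plate_b in the frame of ochre_tray between -0.055 and 0.055 m and z of plate_b in the frame of ochre_tray between -0.002 and 0.03 m and angle between blue_tray's own z axis and vertical below 0.02 rad and height (world z) of blue_tray below 0.006 m and distance of blue_tray from where it was at the start of the episode below 0.05 m and linear speed of each of loose_valve, packed_valve, ochre_tray, blue_tray below 0.02 m/s); the robot touches nothing.
It fails at once if the ochre tray is dropped onto the blue one (faster than 0.45 m/s within 40 mm above its seat) (horizontal distance between ochre_tray and blue_tray below 0.05 m and z of ochre_tray in the frame of blue_tray between 0.05 and 0.11 m and linear speed of ochre_tray above 0.45 m/s).
It fails at once if the loose valve is dropped into the tray (faster than 0.45 m/s in the bay) (horizontal distance between loose_valve and empty_bay below 0.07 m and z of loose_valve in the frame of blue_tray below 0.04 m and linear speed of loose_valve above 0.45 m/s).
It fails at once if the hammer is moved by more than 30 mm (distance of hammer from where it was at the start of the episode above 0.03 m).
It fails at once if the grease tin is moved by more than 30 mm (distance of grease_tin from where it was at the start of the episode above 0.03 m).
It also fails if it takes over 67 s, if anything falls off the work surface, if the arm or the gripper's body presses on something with over 40 N, if the wrist force passes 120 N, or if a joint passes its speed limit or range.

ROBOT

A 6-joint arm with a two-finger parallel gripper is mounted at the origin on the work surface. World frame = base frame: x ahead of the robot, y to its left, z up, the work surface at z = 0. Lengths are in m, angles in degrees, forces in N, time in s.
With the tool pointing down it reaches from about 0.4 to 0.825 m from the base axis. Payload 7 kg.
Tool frame: the origin (TCP) lies at the very end of the fingers, on their centre line; the grasp point (between the pads) lies r.pinch_z behind it (r.pinch_z is the distance from the TCP to the grasp point, in m); z points along the fingers, y is the direction in which the jaws open and shut (so a half turn about z gives the same grasp; the last joint's range is limited). The gripper opens to 88 mm and grips with 3 to 60 N. Pads are 19 mm wide; open, the fingers measure 130 mm over their backs; the gripper's body (78 mm by 193 mm) begins 47 mm behind the grasp point.
Start: joints at [89.101, 20.546, 0.682, 0, -70.136, -16.507], TCP at [0.202, 0.644, 0.189] pointing down, gripper open.
Joint ranges: [-176.03, 176.03], [-82.01, 121.73], [-58.28, 71.71], [-173.87, 95.51], [-174.79, -0.11], [-173.66, 173.66]. Speed limits (degrees/s): [136.94, 136.94, 172.46, 180, 180, 180].

INTERFACE

Orientations are given as [roll, pitch, yaw] about the fixed x, y, z axes, in that order (R = Rz(yaw) Ry(pitch) Rx(roll)).
In Python, from plant import r gives the robot as it stands. The module is installed in compiled form; this text tells all that it offers.
- The arm moves only by the tool servo_tool, never from a script. Its argument "steps" is a list of rows, each a list of 5 numbers: the finger opening in cm, from 0 to 8.76, then the shift along the tool's x, y, z in cm, then the turn about the tool's z in degrees. In form: [[fingers, x, y, z, spin], ...]. A call has 1 to 8 rows; each row shifts and turns the commanded pose from where the row before left it, along the tool's axes as they then stand; what a row does not reach is not made up. A row lasts 1/8 s, in which the tool goes at most 62.5 mm and 10.7 degrees, less where a joint would pass 70% of its speed; a pose out of reach is approached as far as the arm can. A call with a gripper value outside its range is refused whole. The fingers move at their own pace and stop on an object; "squeeze" is the grip in N (left out, the last holds). Time passes only in rows, so rows that do not move let the fingers close. It gives the time, the measured TCP pose, the force and the opening at its end, in the units of the state.
- r.get_state(): the state, without advancing time (a new reading comes with each control period).
- r.capture(name): name is "side" or "top" or "wrist"; returns the picture (400x640x3 uint8, red, green, blue); there is no depth.
- r.calibration(name): a dict with "K" (3x3 intrinsics, pixels), "rvec" (rotation vector, rad) and "tvec" (3), from world to camera coordinates, as OpenCV has them; the wrist camera has in their place "tool_from_camera" (4x4, takes a point from camera to tool coordinates, whose origin is the TCP and whose axes are the flange's). Camera axes: x right, y down, z forward; pixel columns grow to the right and rows downward; lengths in m; the calibration is good to about 2 mm. The wrist camera is an equidistant fisheye: a pixel r from the principal point sees the ray r / f radians off the axis. A picture is of the moment at which its call begins: read the wrist's pose just before it. calibration takes no time and is no camera call.
- r.close_job(): hands the job in, once; it reports no verdict.
The state is a dict: "time_s": time; "joints": joint angles; "qd": joint speeds; "joint_torque": joint torques, N m; "tcp_pos": TCP position; "eef_rot": TCP orientation; "contact_force": force on the tool from outside, world axes, zero at the start; "moment": the same for the moment, N m; "gripper_width": finger opening in m.
Only numpy, scipy, OpenCV 4.12 (cv2) and the standard library are available. Lean on these libraries where they do the work, as an engineer would, in place of code of your own. Each camera call takes 0.05 s, during which the arm holds its last target.

## Working session

There is one attempt and no reset: what is moved stays moved. The work goes in short steps, Python scripts to look and compute and a tool call to move; the robot and the scene stay as the last step left them, time stands still between calls to the robot, and variables do not carry over. Pictures are saved under pics/ and viewed, and the job is handed in when it is done.

Besides the shell and the picture viewer there is one more tool, called by a JSON object that holds its "name" and its "arguments". servo_tool: Moves the arm, as the interface text tells. Its arguments: {"type":"object","properties":{"steps":{"type":"array","items":{"type":"array","items":{"type":"number"}}},"squeeze":{"type":"number"}},"required":["steps"]}

```bash
mkdir -p pics
python3 - <<'E'
from plant import r
import cv2
print(r.get_state()); print(r.pinch_z)
for n in ["side","top","wrist"]:
    print(n,r.calibration(n))
    cv2.imwrite(f"pics/{n}0.png",r.capture(n)[:,:,::-1])
E
```

```text
{'time_s': 0.0, 'joints': array([ 8.90995025e+01,  2.05905927e+01,  6.34782543e-01, -2.02994960e-02,
       -7.01354867e+01, -1.65079129e+01]), 'qd': array([-0.05377927,  0.08202355,  0.08294615,  0.02636663, -0.05392963,
       -0.03035953]), 'joint_torque': array([-4.48739020e-04, -5.82718492e+01,  2.93047822e+01,  6.99728340e+00,
        6.86799089e-03, -1.69589175e-04]), 'tcp_pos': array([0.20180056, 0.64356132, 0.18783934]), 'eef_rot': array([ 1.79907044e+02, -7.64795735e-03, -1.74153172e+01]), 'contact_force': array([0.18558535, 0.16515675, 0.13784547]), 'moment': array([-0.05229554,  0.00811125,  0.03041017]), 'gripper_width': 0.08754502149840031}
0.0188
side {'K': array([[502.00142287,   0.        , 318.45029947],
       [  0.        , 502.00142287, 205.31091911],
       [  0.        ,   0.        ,   1.        ]]), 'rvec': array([ 2.19292143, -0.43040338,  0.23926514]), 'tvec': array([-0.62557511,  0.14274811,  1.45239083])}
top {'K': array([[509.205642  ,   0.        , 326.74272677],
       [  0.        , 509.205642  , 205.21873774],
       [  0.        ,   0.        ,   1.        ]]), 'rvec': array([ 2.13325824, -2.1727069 ,  0.16109709]), 'tvec': array([-0.08876255,  0.62302594,  1.33213515])}
wrist {'K': array([[309.70691629,   0.        , 317.76119968],
       [  0.        , 309.70691629, 203.61983685],
       [  0.        ,   0.        ,   1.        ]]), 'tool_from_camera': array([[-8.24745615e-04, -9.63595258e-01, -2.67363983e-01,
         7.23568219e-02],
       [ 9.99999614e-01, -8.75969005e-04,  7.23144616e-05,
        -4.67159544e-04],
       [-3.03884435e-04, -2.67363820e-01,  9.63595608e-01,
        -1.95437269e-01],
       [ 0.00000000e+00,  0.00000000e+00,  0.00000000e+00,
         1.00000000e+00]])}
```

View pics/top0.png

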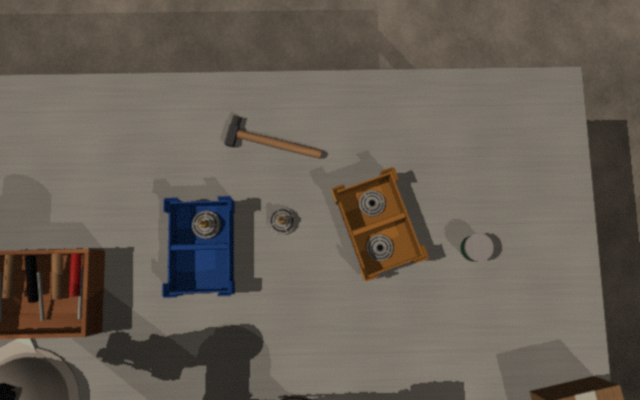

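View pics/side0.png

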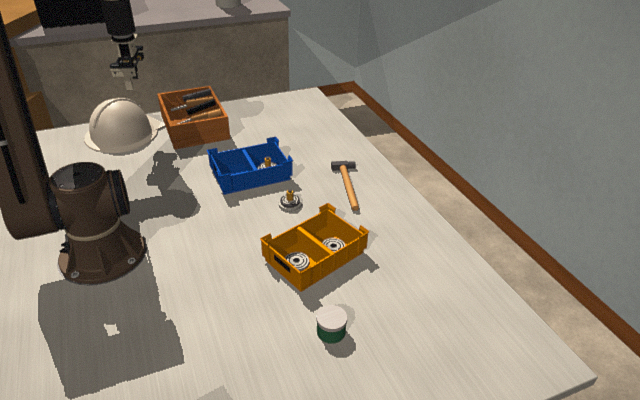

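View pics/wrist0.png

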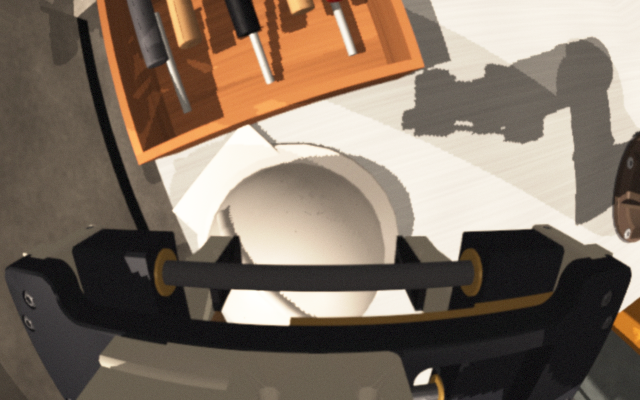

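The top picture shows the blue tray near (200,247) with its empty bay on the near side, the loose valve at (283,220), the ochre tray at (380,225) turned about 17°, the hammer at (275,138) and the tin at (480,247). I'll measure these next.

```bash
cat > h.py <<'E'
import numpy as np, cv2
from scipy.spatial.transform import Rotation as Ro
from plant import r
def fixed_ray(name,uv):
    c=r.calibration(name); R,_=cv2.Rodrigues(c["rvec"]); C=-R.T@c["tvec"]
    uv=np.atleast_2d(np.asarray(uv,float)); d=np.c_[(uv-c["K"][:2,2])/c["K"][0,0],np.ones(len(uv))]
    return C,d@R
def wrist_ray(st,uv):
    c=r.calibration("wrist"); K=c["K"]; T=c["tool_from_camera"]
    uv=np.atleast_2d(np.asarray(uv,float)); p=(uv-K[:2,2])/K[0,0]; th=np.linalg.norm(p,axis=1)
    d=np.c_[p/np.maximum(th,1e-9)[:,None]*np.sin(th)[:,None],np.cos(th)]
    R=Ro.from_euler('xyz',st["eef_rot"],degrees=True).as_matrix()
    return st["tcp_pos"]+R@T[:3,3], d@T[:3,:3].T@R.T
def onplane(Cd,z):
    C,d=Cd; s=(z-C[2])/d[:,2]; return (C+s[:,None]*d)
def proj(name,P):
    c=r.calibration(name); return cv2.projectPoints(np.atleast_2d(np.float64(P)),c["rvec"],c["tvec"],c["K"],None)[0][:,0]
def wproj(st,P):
    c=r.calibration("wrist");K=c["K"];T=c["tool_from_camera"]
    R=Ro.from_euler('xyz',st["eef_rot"],degrees=True).as_matrix()
    W=np.eye(4);W[:3,:3]=R;W[:3,3]=st["tcp_pos"];M=np.linalg.inv(W@T)
    p=np.atleast_2d(P)@M[:3,:3].T+M[:3,3]; rr=np.hypot(p[:,0],p[:,1]);th=np.arctan2(rr,p[:,2])
    return K[:2,2]+K[0,0]*(p[:,:2]/rr[:,None])*th[:,None]
def tri(C1,d1,C2,d2):
    A=np.c_[d1,-d2]; s=np.linalg.lstsq(A,C2-C1,rcond=None)[0]; a=C1+s[0]*d1;b=C2+s[1]*d2
    return (a+b)/2,np.linalg.norm(a-b)
E
python3 - <<'E'
from h import *
im=cv2.imread("pics/top0.png")
hsv=cv2.cvtColor(im,cv2.COLOR_BGR2HSV)
for n,lo,hi,roi in [("blue",(100,120,30),(130,255,255),(150,180,250,310)),("ochre",(10,150,60),(25,255,255),(320,160,435,290))]:
    m=cv2.inRange(hsv,lo,hi); k=np.zeros_like(m); x0,y0,x1,y1=roi;k[y0:y1,x0:x1]=m[y0:y1,x0:x1]
    cs,_=cv2.findContours(k,cv2.RETR_EXTERNAL,cv2.CHAIN_APPROX_NONE);c=max(cs,key=cv2.contourArea)
    rect=cv2.minAreaRect(c);b=cv2.boxPoints(rect);print(n,rect)
    P=onplane(fixed_ray("top",b),0.08);print(P.round(3),P.mean(0).round(4),[np.linalg.norm(P[i]-P[i-1]).round(3) for i in range(4)])
C,_=fixed_ray("top",[[0,0]]);print("cam",C)
for nm,uv,z in [("valve",(283,220),.05),("packed",(207,224),.055),("tin",(480,247),.058),("hammer",(275,138),.02)]:
    print(nm,onplane(fixed_ray("top",uv),z).round(3))
x=im[150:310,150:450];cv2.imwrite("pics/topz.png",cv2.resize(x,None,fx=2.6,fy=2.6,interpolation=cv2.INTER_CUBIC))
s=cv2.imread("pics/side0.png")[130:300,195:385];cv2.imwrite("pics/sidez.png",cv2.resize(s,None,fx=3.5,fy=3.5,interpolation=cv2.INTER_CUBIC))
E
```

```text
blue ((197.97659301757812, 246.4886474609375), (98.48171997070312, 71.07659149169922), 89.33380126953125)
[[0.644 0.333 0.08 ]
 [0.643 0.147 0.08 ]
 [0.387 0.142 0.08 ]
 [0.389 0.324 0.08 ]] [0.5157 0.2365 0.08  ] [np.float64(0.256), np.float64(0.187), np.float64(0.256), np.float64(0.182)]
ochre ((379.5779724121094, 223.2108917236328), (98.15867614746094, 68.00443267822266), 69.70243072509766)
[[ 0.659 -0.111  0.08 ]
 [ 0.72  -0.282  0.08 ]
 [ 0.475 -0.362  0.08 ]
 [ 0.417 -0.194  0.08 ]] [ 0.5678 -0.2371  0.08  ] [np.float64(0.256), np.float64(0.182), np.float64(0.258), np.float64(0.177)]
cam [ 0.42926179 -0.08563001  1.40677858]
valve [[0.583 0.018 0.05 ]]
packed [[0.575 0.22  0.055]]
tin [[ 0.5   -0.504  0.058]]
hammer [[0.817 0.041 0.02 ]]
```

View pics/topz.png

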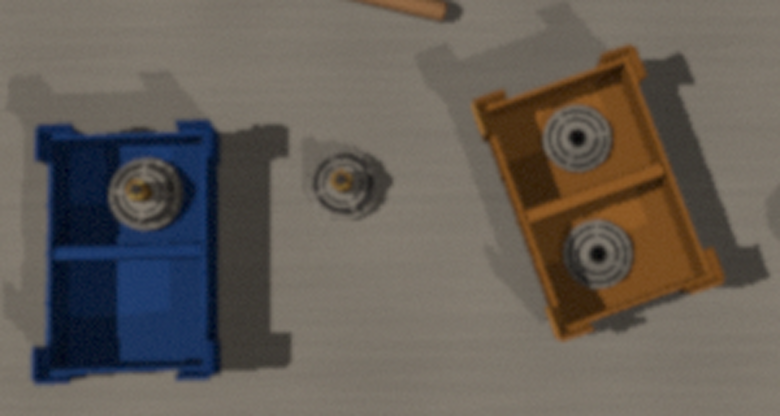

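View pics/sidez.png

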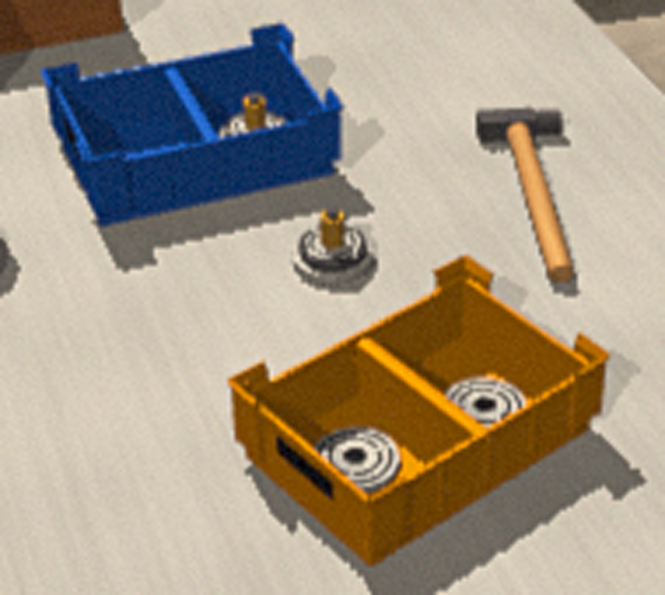

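```bash
cat >> h.py <<'E'
def plan(xyz,yaw,n,g=8.7,st=None):
    st=st or r.get_state(); p=np.array(st["tcp_pos"]); y=st["eef_rot"][2]
    D=(np.array(xyz)-p)/n; dy=((yaw-y+180)%360-180)/n; rows=[]
    for i in range(n):
        a=np.radians(y+i*dy); rows.append([g]+[round(float(v),2) for v in (100*(D[0]*np.cos(a)+D[1]*np.sin(a)),100*(D[0]*np.sin(a)-D[1]*np.cos(a)),-100*D[2])]+[round(-dy,2)])
    print(rows)
E
python3 -c "
from h import *
plan([.445,.236,.25],1.5,8)"
```

```text
[[8.7, 4.42, 3.95, -0.77, np.float64(-2.36)], [8.7, 4.26, 4.13, -0.77, np.float64(-2.36)], [8.7, 4.08, 4.3, -0.77, np.float64(-2.36)], [8.7, 3.9, 4.47, -0.77, np.float64(-2.36)], [8.7, 3.72, 4.63, -0.77, np.float64(-2.36)], [8.7, 3.52, 4.78, -0.77, np.float64(-2.36)], [8.7, 3.32, 4.92, -0.77, np.float64(-2.36)], [8.7, 3.12, 5.05, -0.77, np.float64(-2.36)]]
```

{"name": "servo_tool", "arguments": {"steps": [[5, 4.4, 4.0, -0.8, -2.4], [5, 4.3, 4.1, -0.8, -2.4], [5, 4.1, 4.3, -0.8, -2.4], [5, 3.9, 4.5, -0.8, -2.4], [5, 3.7, 4.6, -0.8, -2.4], [5, 3.5, 4.8, -0.8, -2.4], [5, 3.3, 4.9, -0.8, -2.3], [5, 3.1, 5.0, -0.8, -2.3]]}}

```text
time_s: 1.15
tcp_pos: [0.4459, 0.2354, 0.2532]
eef_rot: [-180.0, -0.0, 1.7]
contact_force: [0.2, 0.2, 0.1]
gripper_width: 0.0499
```

{"name": "servo_tool", "arguments": {"steps": [[5, 0, 0, 0, 0], [5, 0, 0, 0, 0]]}}

```text
time_s: 1.4
tcp_pos: [0.4453, 0.2369, 0.2526]
eef_rot: [-180.0, 0.0, 1.5]
contact_force: [-0.8, 0.4, -0.6]
gripper_width: 0.0503
```

```bash
cat > snap.py <<'E'
import sys,pickle
from h import *
n=sys.argv[1]; st=r.get_state(); im=r.capture("wrist")
cv2.imwrite(f"pics/{n}.png",im[:,:,::-1]); pickle.dump(st,open(f"pics/{n}.pkl","wb"))
print(st["time_s"],st["tcp_pos"].round(4),st["eef_rot"].round(2),st["joints"].round(1),st["contact_force"].round(1),st["gripper_width"])
E
python3 snap.py w1
```

```text
1.4 [0.4453 0.2369 0.2526] [-1.7999e+02  2.0000e-02  1.5100e+00] [ 50.3   2.1 -14.4  -0.  -73.5  41.2] [-0.8  0.4 -0.6] 0.05028976831047851
```

View pics/w1.png

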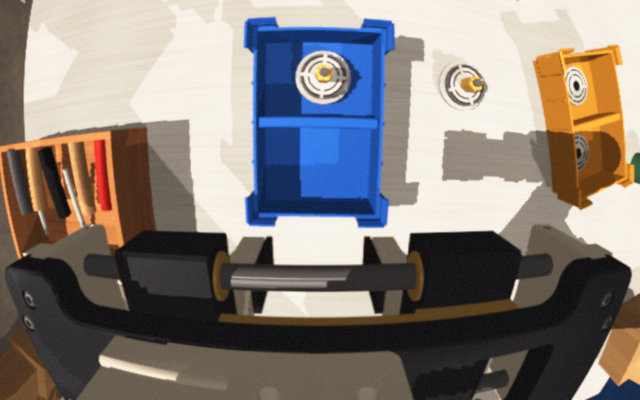

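The blue tray sits at columns 245–390, rows 17–228, with its middle wall at row 123. The loose valve's nut is at about (473,84), and the ochre tray is at (590,125). I'll zoom in to pick rim features.

Run:
```python
import cv2
im=cv2.imread("pics/w1.png")
cv2.imwrite("pics/w1a.png",cv2.resize(im[5:235,235:400],None,fx=2.6,fy=2.6,interpolation=cv2.INTER_CUBIC))
```

```text
(no output)
```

View pics/w1a.png

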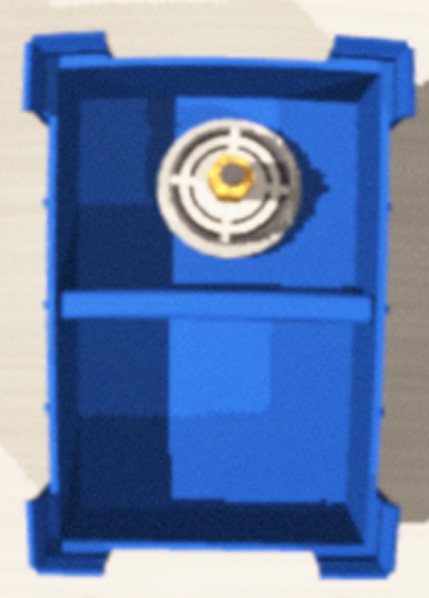

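```bash
cat > tray.py <<'E'
import sys,pickle
from h import *
def fitrect(im,st,lo,hi,guess,yaw,z,win=None,L=(.240,.160)):
    # collect outline points of the colour mask, cast to plane z, split by side in the guessed frame, fit lines
    hsv=cv2.cvtColor(im,cv2.COLOR_BGR2HSV); m=cv2.inRange(hsv,lo,hi)
    m=cv2.morphologyEx(m,cv2.MORPH_CLOSE,np.ones((5,5)))
    cs,_=cv2.findContours(m,cv2.RETR_EXTERNAL,cv2.CHAIN_APPROX_NONE)
    gp=wproj(st,[list(guess)+[z]])[0]
    c=[c for c in cs if cv2.pointPolygonTest(c,(float(gp[0]),float(gp[1])),False)>=0]
    c=max(c,key=cv2.contourArea)[:,0].astype(float)
    P=onplane(wrist_ray(st,c),z)[:,:2]
    for it in range(3):
        a=np.radians(yaw);R=np.array([[np.cos(a),np.sin(a)],[-np.sin(a),np.cos(a)]])
        Q=(P-guess)@R.T; out=[]
        for ax,s in ((0,1),(0,-1),(1,1),(1,-1)):
            o=1-ax; k=(abs(Q[:,ax]-s*L[ax]/2)<.012)&(abs(Q[:,o])<L[o]/2-.042)
            q=Q[k]; med=np.median(q[:,ax]); q=q[abs(q[:,ax]-med)<.004]
            f=np.polyfit(q[:,o],q[:,ax],1); out.append((f[1],np.degrees(np.arctan(f[0])),len(q)))
        lx=out[0][0]-out[1][0]; ly=out[2][0]-out[3][0]
        off=np.array([(out[0][0]+out[1][0])/2,(out[2][0]+out[3][0])/2])
        dy=np.mean([-out[0][1],-out[1][1],out[2][1],out[3][1]])
        ds=(-out[0][1],-out[1][1],out[2][1],out[3][1])
        guess=guess+off@R; yaw=yaw+dy
    print("len",round(lx,4),"wid",round(ly,4),"centre",guess.round(4),"yaw",round(yaw,2),"per side",np.round(ds,2),[o[2] for o in out])
    return guess,yaw
BLUE=((100,120,30),(130,255,255)); OCH=((10,130,50),(27,255,255))
if __name__=="__main__":
    n=sys.argv[1]; im=cv2.imread(f"pics/{n}.png"); st=pickle.load(open(f"pics/{n}.pkl","rb"))
    col=BLUE if sys.argv[2]=="b" else OCH
    fitrect(im,st,*col,np.array([float(sys.argv[3]),float(sys.argv[4])]),float(sys.argv[5]),float(sys.argv[6]))
E
python3 tray.py w1 b .515 .236 1.5 .07
python3 - <<'E'
from h import *; import pickle
st=pickle.load(open("pics/w1.pkl","rb"))
t=r.calibration("top")
print(onplane(wrist_ray(st,[(473,84)]),.054), onplane(wrist_ray(st,[(317,122.5)]),.066))
# nut tip from both views
C1,d1=wrist_ray(st,[(476,84)]);C2,d2=fixed_ray("top",[(281.5,219)])
print(tri(C1,d1[0],C2,d2[0]))
im=cv2.imread("pics/w1.png");cv2.imwrite("pics/w1b.png",cv2.resize(im[50:120,430:500],None,fx=8,fy=8,interpolation=cv2.INTER_CUBIC))
E
```

```text
len 0.2365 wid 0.1581 centre [0.5158 0.2388] yaw 0.6 per side [-0.35  0.4   0.09 -0.13] [63, 60, 124, 124]
[[0.58267754 0.0293102  0.054     ]] [[0.51432853 0.23985103 0.066     ]]
(array([0.58483521, 0.02180446, 0.04908223]), np.float64(0.0012124434134966955))
```

View pics/w1b.png

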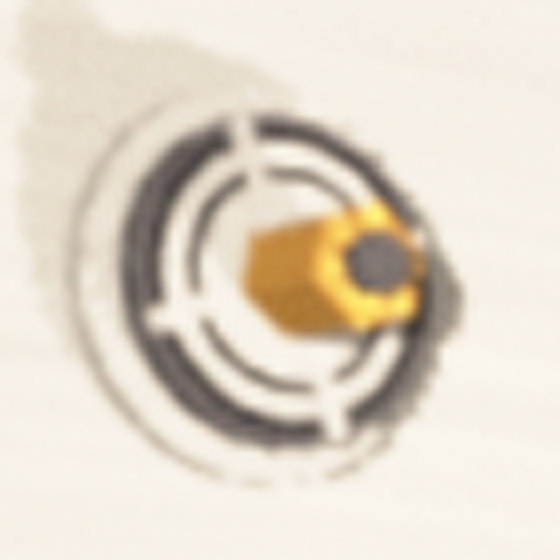

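```bash
python3 -c "
from h import *; import pickle
st=pickle.load(open('pics/w1.pkl','rb'))
print(onplane(wrist_ray(st,[(477.2,82)]),.06))
plan([.513,.022,.2],0.6,5,5)"
```

```text
[[0.58549002 0.02589858 0.06      ]]
[[5, 1.24, 4.34, 1.05, np.float64(0.2)], [5, 1.25, 4.34, 1.05, np.float64(0.2)], [5, 1.27, 4.34, 1.05, np.float64(0.2)], [5, 1.28, 4.33, 1.05, np.float64(0.2)], [5, 1.3, 4.33, 1.05, np.float64(0.2)]]
```

{"name": "servo_tool", "arguments": {"steps": [[5, 1.3, 4.3, 1.0, 0.2], [5, 1.3, 4.3, 1.0, 0.2], [5, 1.3, 4.3, 1.0, 0.2], [5, 1.3, 4.3, 1.0, 0.2], [5, 1.3, 4.3, 1.0, 0.1], [5, 0, 0, 0, 0], [5, 0, 0, 0, 0]]}}

```text
time_s: 2.33
tcp_pos: [0.5148, 0.0245, 0.2025]
eef_rot: [180.0, 0.0, 0.7]
contact_force: [-0.8, 0.5, -0.9]
gripper_width: 0.0502
```

```bash
python3 snap.py w2; python3 -c "
import cv2
im=cv2.imread('pics/w2.png');cv2.imwrite('pics/w2a.png',cv2.resize(im[50:220,230:400],None,fx=3.5,fy=3.5,interpolation=cv2.INTER_CUBIC))"
```

```text
2.325 [0.5148 0.0245 0.2025] [1.7999e+02 3.0000e-02 7.4000e-01] [ 24.6   4.9 -17.9  -0.  -67.2  66.2] [-0.8  0.5 -0.9] 0.05016209255776867
```

View pics/w2.png

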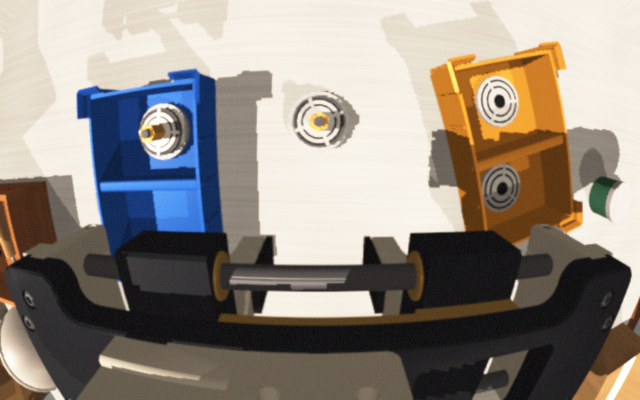

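View pics/w2a.png

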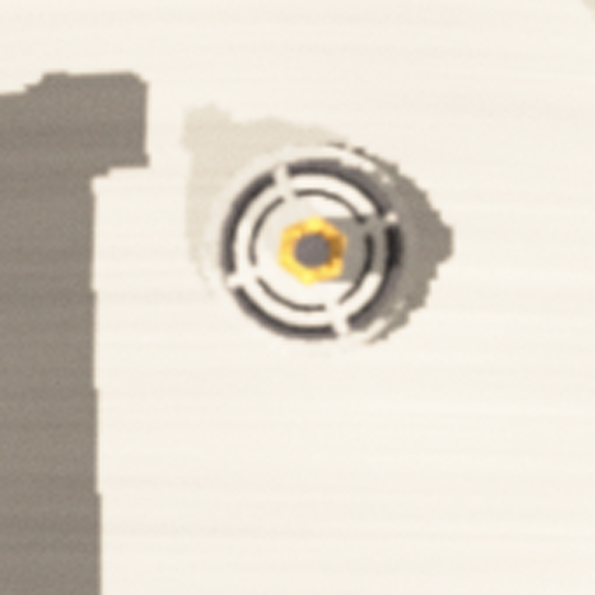

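```bash
python3 -c "
from h import *; import pickle
st=pickle.load(open('pics/w2.pkl','rb'))
p=onplane(wrist_ray(st,[(320.3,121.4)]),.06);print(p)
# base outline check: guard ring outer extents zoom (220..405, 150..340)
print(onplane(wrist_ray(st,[(230+312/3.5,50+245/3.5)]),.022))
plan([p[0,0],p[0,1],.075],0.6,4,5)"
```

```text
[[0.58544172 0.02291475 0.06      ]]
[[0.58690568 0.02399775 0.022     ]]
[[5, 1.76, 0.07, 3.19, np.float64(0.05)], [5, 1.76, 0.07, 3.19, np.float64(0.05)], [5, 1.76, 0.07, 3.19, np.float64(0.05)], [5, 1.76, 0.07, 3.19, np.float64(0.05)]]
```

{"name": "servo_tool", "arguments": {"steps": [[5, 1.8, 0.05, 3.2, 0], [5, 1.8, 0.05, 3.2, 0], [5, 1.8, 0.05, 3.2, 0], [5, 1.7, 0, 3.1, 0], [5, 0, 0, 0, 0], [5, 0, 0, 0, 0]], "squeeze": 30}}

```text
time_s: 3.12
tcp_pos: [0.586, 0.024, 0.0767]
eef_rot: [180.0, -0.0, 0.8]
contact_force: [-0.1, 0.4, 0.7]
gripper_width: 0.05
```

```bash
python3 snap.py w3
```

```text
3.125 [0.586  0.024  0.0767] [ 1.8e+02 -4.0e-02  7.9e-01] [ 21.4  17.8 -19.2   0.  -52.9  69.3] [-0.1  0.4  0.7] 0.049968927126712324
```

View pics/w3.png

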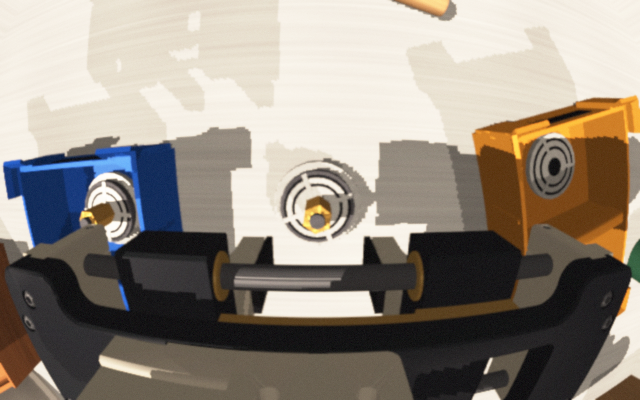

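The stud is at (316,218), centred between the fingers. I'll lower and grip.

{"name": "servo_tool", "arguments": {"steps": [[5, 0, 0, 2.4, 0], [5, 0, 0, 2.4, 0], [5, 0, 0, 0, 0], [1, 0, 0, 0, 0], [1, 0, 0, 0, 0], [1, 0, 0, 0, 0], [1, 0, 0, 0, 0], [1, 0, 0, 0, 0]], "squeeze": 35}}

```text
time_s: 4.18
tcp_pos: [0.5859, 0.0229, 0.0278]
eef_rot: [-180.0, -0.0, 0.7]
contact_force: [-0.4, -0.1, -0.6]
gripper_width: 0.011
```

```bash
python3 snap.py w4
python3 - <<'E'
from h import *
t=r.capture("side"); cv2.imwrite("pics/s4.png",cv2.resize(t[100:260,200:400,::-1],None,fx=3.5,fy=3.5,interpolation=cv2.INTER_CUBIC))
E
```

```text
4.175 [0.5859 0.0229 0.0278] [-180.     -0.      0.69] [ 21.3  21.  -22.1   0.  -46.9  69.4] [-0.4 -0.1 -0.6] 0.010995586517953501
```

View pics/w4.png

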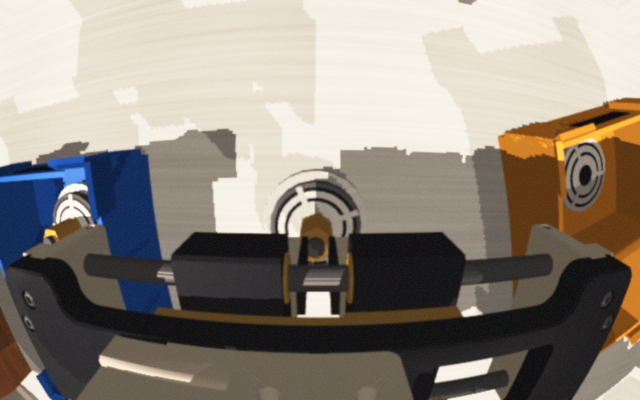

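View pics/s4.png

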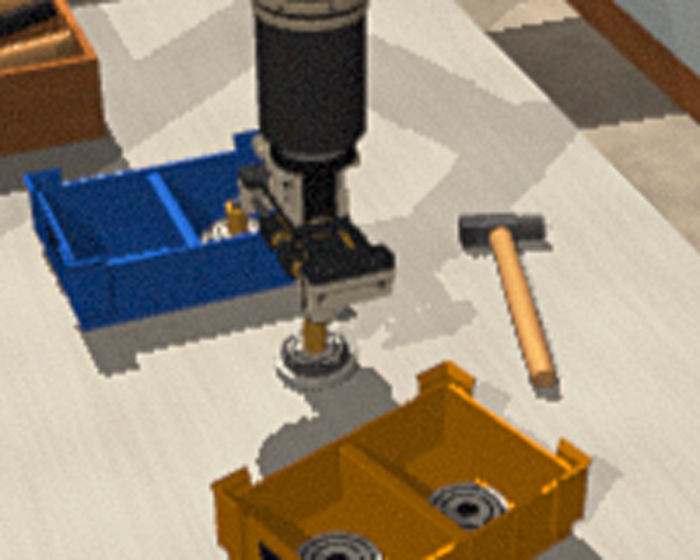

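Run:
```python
from h import *; import pickle
for n in ("w3","w4"):
    st=pickle.load(open(f"pics/{n}.pkl","rb")); x,y,z=st["tcp_pos"]
    print(n,"tcp",wproj(st,[[x,y,z]]),"grasp",wproj(st,[[x,y,z+.0188]]),"stud",wproj(st,[[.5855,.0232,.06],[.5855,.0232,.0]]))
    uv={"w3":(316.5,218),"w4":(316.5,243)}[n]
    print(onplane(wrist_ray(st,[uv]),.06))
C1,d1=wrist_ray(pickle.load(open("pics/w2.pkl","rb")),[(320.3,121.4)])
C2,d2=wrist_ray(pickle.load(open("pics/w3.pkl","rb")),[(316.5,218)])
print(tri(C1,d1[0],C2,d2[0]))
im=cv2.imread("pics/w4.png");cv2.imwrite("pics/w4a.png",cv2.resize(im[160:330,230:400],None,fx=3.5,fy=3.5,interpolation=cv2.INTER_CUBIC))
```

```text
w3 tcp [[318.24076521 229.75789482]] grasp [[318.29481014 240.34323499]] stud [[319.26004231 222.42906262]
 [318.93354724 200.99680843]]
[[0.58885039 0.02523755 0.06      ]]
w4 tcp [[318.24076521 229.75789482]] grasp [[318.29383204 240.362295  ]] stud [[317.81378155 249.79445842]
 [317.77917616 217.49129936]]
[[0.58974595 0.02399741 0.06      ]]
(array([0.58541333, 0.02403073, 0.04960996]), np.float64(0.0024093363654870935))
```

View pics/w4a.png

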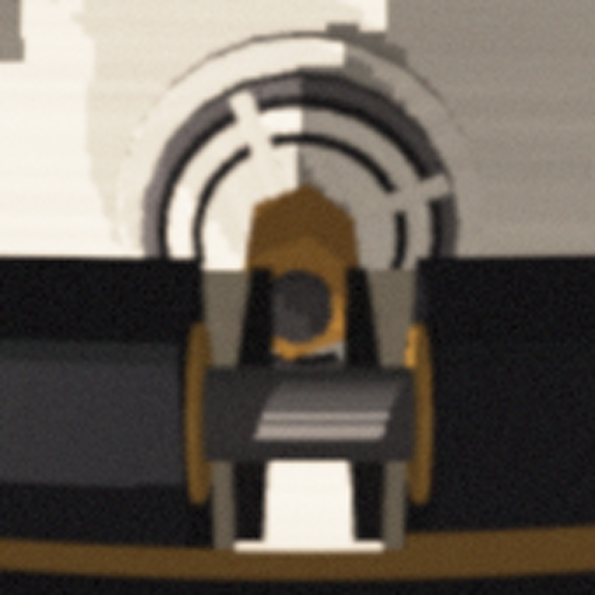

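The reading of 11 mm disagrees with a 20 mm nut, so I'll test it by closing further.

{"name": "servo_tool", "arguments": {"steps": [[0, 0, 0, 0, 0], [0, 0, 0, 0, 0]]}}

```text
time_s: 4.53
tcp_pos: [0.5859, 0.0229, 0.0277]
eef_rot: [180.0, 0.0, 0.7]
contact_force: [0.7, -0.3, -0.6]
gripper_width: 0.0008
```

```bash
python3 snap.py w5
python3 - <<'E'
from h import *
im=cv2.imread("pics/w5.png");cv2.imwrite("pics/w5a.png",cv2.resize(im[160:330,230:400],None,fx=3.5,fy=3.5,interpolation=cv2.INTER_CUBIC))
t=r.capture("top"); cv2.imwrite("pics/t5.png",cv2.resize(t[170:270,230:350,::-1],None,fx=5,fy=5,interpolation=cv2.INTER_CUBIC))
E
```

```text
4.525 [0.5859 0.0229 0.0277] [180.     0.     0.69] [ 21.3  21.  -22.1  -0.  -46.9  69.4] [ 0.7 -0.3 -0.6] 0.0007598608145711105
```

View pics/w5a.png

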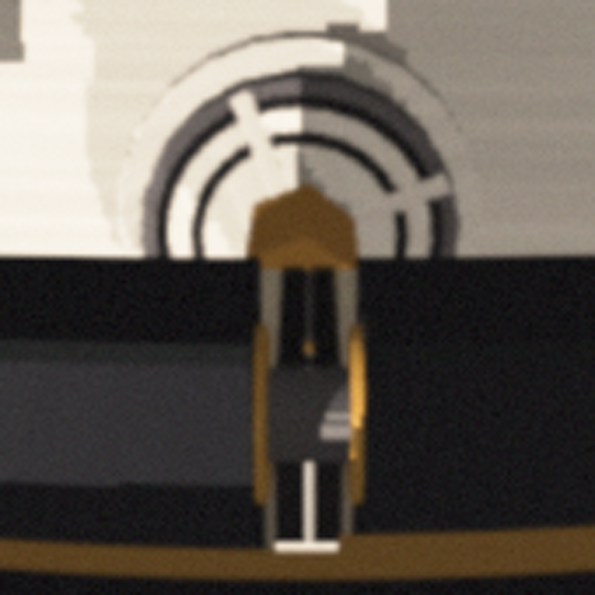

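View pics/t5.png

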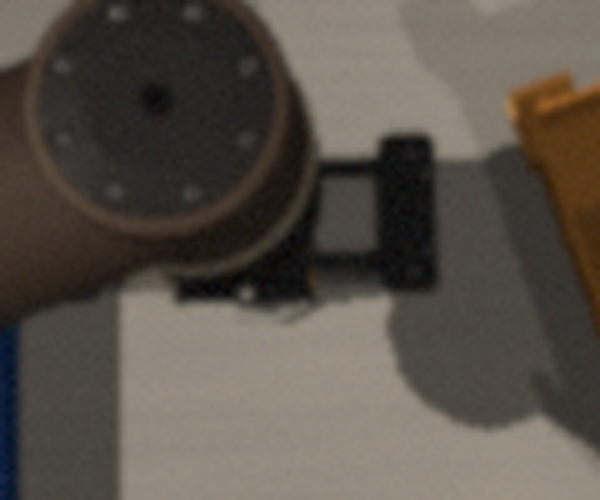

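Run:
```python
from h import *
t=r.capture("side")[:,:,::-1].copy(); st=r.get_state(); p=st["tcp_pos"]
q=proj("side",[p,p+[0,0,.0188],p+[0,0,.066],[.5855,.0232,0],[.5855,.0232,.06]]);print(q.round(1))
z=cv2.resize(t[130:230,240:340],None,fx=6,fy=6,interpolation=cv2.INTER_CUBIC)
for i,a in enumerate(q): cv2.circle(z,tuple(int(v) for v in (a-[240,130])*6+3),4,[(0,0,255),(0,255,0),(255,0,0),(255,0,255),(255,255,0)][i],-1)
cv2.imwrite("pics/s5.png",z)
im=cv2.imread("pics/w3.png");cv2.imwrite("pics/w3a.png",cv2.resize(im[160:330,230:400],None,fx=3.5,fy=3.5,interpolation=cv2.INTER_CUBIC))
```

```text
[[289.7 198.7]
 [289.6 194. ]
 [289.4 182. ]
 [289.7 205.4]
 [289.4 190.6]]
```

View pics/s5.png

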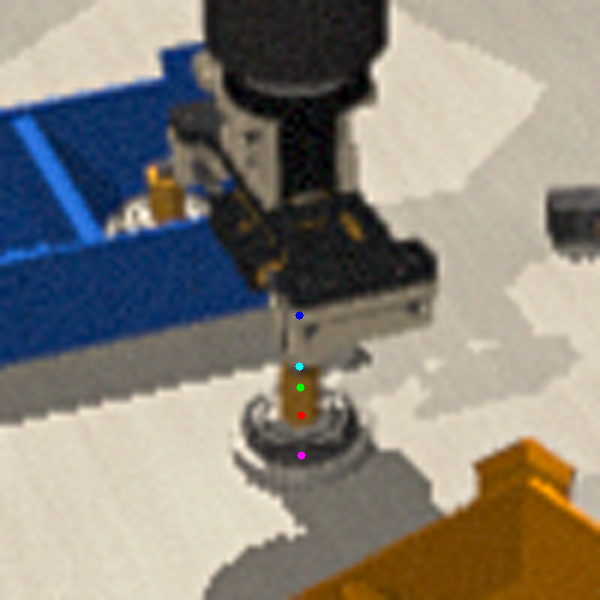

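View pics/w3a.png

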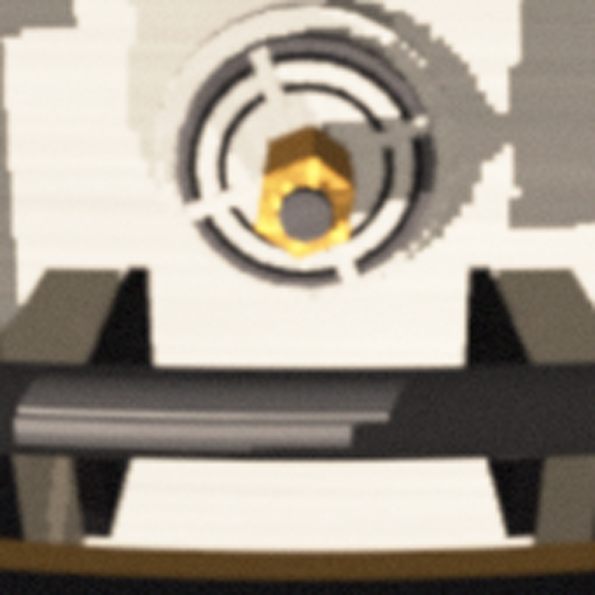

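Closing to 0.8 mm proves nothing is between the pads. In the wrist picture the fingertips sit at row 236.6. Both that row and their 91 px gap at 50 mm opening put them about 36 mm behind the reported TCP. In the side view they end just above the stud. So I'll open, go lower in small steps and watch.

{"name": "servo_tool", "arguments": {"steps": [[5, 0, 0, 0, 0], [5, 0, 0, 0, 0], [5, 0, 0, 0, 0], [5, 0, 0, 1, 0], [5, 0, 0, 1, 0], [5, 0, 0, 0, 0]]}}

```text
time_s: 5.42
tcp_pos: [0.5848, 0.0226, 0.0063]
eef_rot: [180.0, 0.1, 0.7]
contact_force: [-0.0, 0.0, -0.3]
gripper_width: 0.0491
```

```bash
python3 snap.py w6
python3 - <<'E'
from h import *
im=cv2.imread("pics/w6.png");cv2.imwrite("pics/w6a.png",cv2.resize(im[160:330,230:400],None,fx=3.5,fy=3.5,interpolation=cv2.INTER_CUBIC))
t=r.capture("side"); cv2.imwrite("pics/s6.png",cv2.resize(t[130:230,240:340,::-1],None,fx=6,fy=6,interpolation=cv2.INTER_CUBIC))
E
```

```text
5.425 [0.5848 0.0226 0.0063] [1.7996e+02 1.4000e-01 6.8000e-01] [ 21.3  22.6 -23.2  -0.  -44.4  69.4] [-0.   0.  -0.3] 0.049147441002642234
```

View pics/w6a.png

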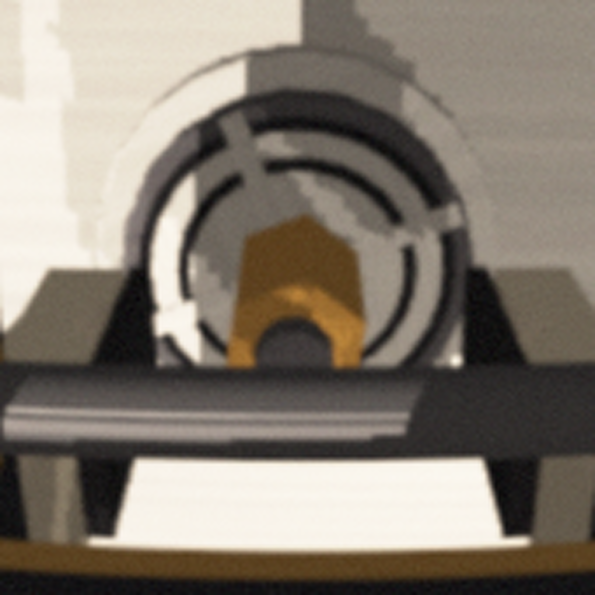

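View pics/s6.png

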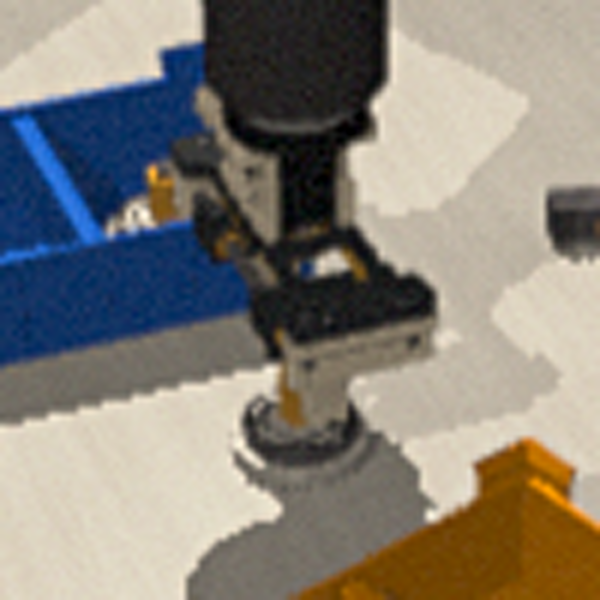

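The finger is now visible beside the nut, with its tip well above the guard. I'll go down another 14 mm and close.

{"name": "servo_tool", "arguments": {"steps": [[5, 0, 0, 0.8, 0], [5, 0, 0, 0.6, 0], [5, 0, 0, 0, 0], [0.5, 0, 0, 0, 0], [0.5, 0, 0, 0, 0], [0.5, 0, 0, 0, 0], [0.5, 0, 0, 0, 0], [0.5, 0, 0, 0, 0]], "squeeze": 35}}

```text
time_s: 6.52
tcp_pos: [0.5862, 0.0232, -0.0061]
eef_rot: [-180.0, -0.0, 0.7]
contact_force: [0.3, 1.3, 1.0]
gripper_width: 0.0187
```

{"name": "servo_tool", "arguments": {"steps": [[0.5, 0, 0, 0, 0]]}}

```text
time_s: 6.65
tcp_pos: [0.5862, 0.0232, -0.006]
eef_rot: [-180.0, -0.0, 0.7]
contact_force: [0.8, 2.5, 0.6]
gripper_width: 0.0192
```

```bash
python3 snap.py w7
python3 - <<'E'
from h import *
im=cv2.imread("pics/w7.png");cv2.imwrite("pics/w7a.png",cv2.resize(im[160:330,230:400],None,fx=3.5,fy=3.5,interpolation=cv2.INTER_CUBIC))
t=r.capture("side"); cv2.imwrite("pics/s7.png",cv2.resize(t[130:230,240:340,::-1],None,fx=6,fy=6,interpolation=cv2.INTER_CUBIC))
E
```

```text
6.65 [ 0.5862  0.0232 -0.006 ] [-1.7998e+02 -3.0000e-02  7.0000e-01] [ 21.3  23.5 -23.8  -0.  -42.7  69.4] [0.8 2.5 0.6] 0.01921665368386863
```

View pics/w7a.png

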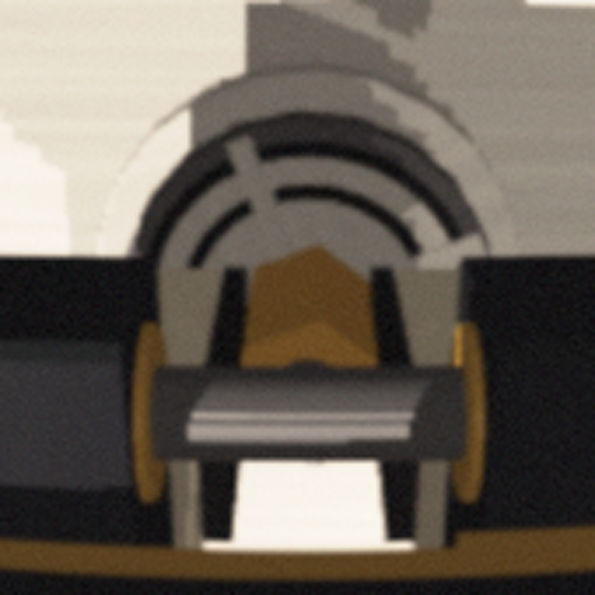

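View pics/s7.png

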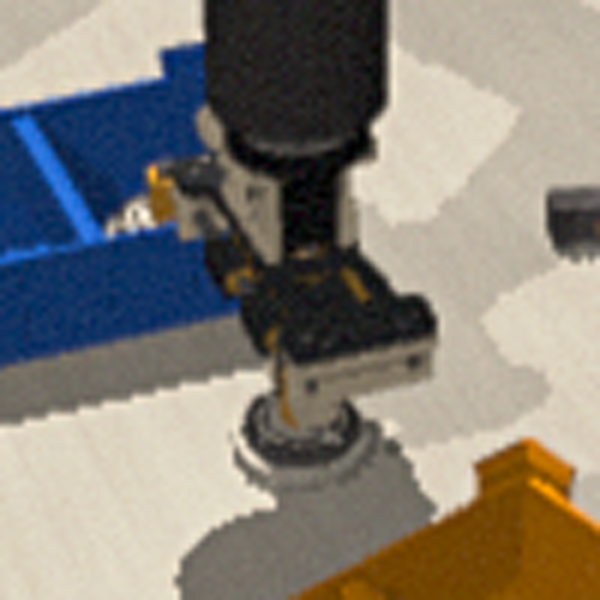

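The nut is gripped at 19.2 mm. I'll lift.

{"name": "servo_tool", "arguments": {"steps": [[0.5, 0, 0, -2, 0], [0.5, 0, 0, -4, 0], [0.5, 0, 0, -4, 0], [0.5, 0, 0, -3, 0], [0.5, 0, 0, 0, 0]]}}

```text
time_s: 7.38
tcp_pos: [0.5865, 0.0229, 0.1252]
eef_rot: [-180.0, -0.1, 0.7]
contact_force: [-0.2, -0.4, -6.0]
gripper_width: 0.0191
```

```bash
python3 snap.py w8; python3 -c "
from h import *
plan([.4565,.2385,.125],0.6,6,.5)"
```

```text
7.375 [0.5865 0.0229 0.1252] [-1.7995e+02 -1.5000e-01  6.8000e-01] [ 21.3  15.1 -15.9   0.  -58.8  69.4] [-0.2 -0.4 -6. ] 0.019116583716428385
[[0.5, -2.1, -3.62, -0.03, np.float64(0.01)], [0.5, -2.1, -3.62, -0.03, np.float64(0.01)], [0.5, -2.1, -3.62, -0.03, np.float64(0.01)], [0.5, -2.11, -3.62, -0.03, np.float64(0.01)], [0.5, -2.11, -3.62, -0.03, np.float64(0.01)], [0.5, -2.11, -3.62, -0.03, np.float64(0.01)]]
```

View pics/w8.png

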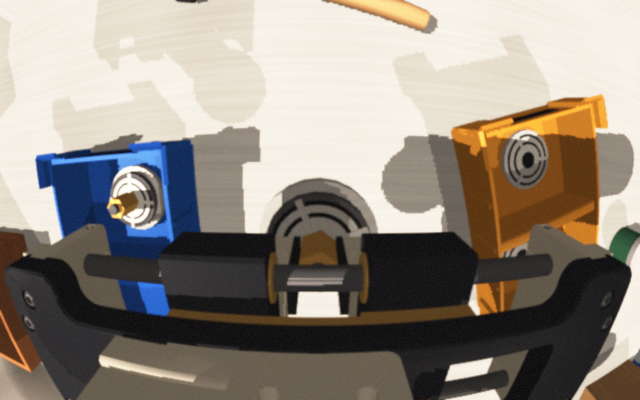

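The valve hangs in the fingers around (318,225), and the 6 N reading matches its weight. I'll carry it over the bay.

{"name": "servo_tool", "arguments": {"steps": [[0.5, -2.1, -3.6, 0, 0], [0.5, -2.1, -3.6, 0, 0], [0.5, -2.1, -3.6, 0, 0], [0.5, -2.1, -3.6, 0, 0], [0.5, -2.1, -3.6, 0, 0], [0.5, -2.1, -3.6, 0, 0], [0.5, 0, 0, 0, 0], [0.5, 0, 0, 0, 0]]}}

```text
time_s: 8.43
tcp_pos: [0.4562, 0.2364, 0.122]
eef_rot: [179.9, 0.1, 0.7]
contact_force: [-0.2, -0.2, -5.9]
gripper_width: 0.0194
```

```bash
python3 snap.py w9
python3 - <<'E'
from h import *; import pickle
st=pickle.load(open("pics/w9.pkl","rb"))
im=cv2.imread("pics/w9.png")
# expected: packed tray features with centre (.5155,.239) yaw .6
a=np.radians(.6);R=np.array([[np.cos(a),-np.sin(a)],[np.sin(a),np.cos(a)]])
L=np.array([[0,-76,66],[0,76,66],[120,80,70],[120,-80,70],[-120,80,70],[-120,-80,70]])/1000.
W=np.c_[L[:,:2]@R.T+[.5155,.239],L[:,2]]; q=wproj(st,W);print(q.round(0))
for p in q: cv2.circle(im,(int(p[0]),int(p[1])),2,(0,0,255),-1)
cv2.imwrite("pics/w9a.png",im)
E
```

```text
8.425 [0.4562 0.2364 0.122 ] [1.7987e+02 1.4000e-01 7.2000e-01] [ 49.3   8.7 -24.7  -0.  -56.8  41.4] [-0.2 -0.2 -5.9] 0.019449730866104065
[[407. 138.]
 [224. 138.]
 [219.  -0.]
 [413.  -1.]
 [229. 271.]
 [402. 271.]]
```

View pics/w9a.png

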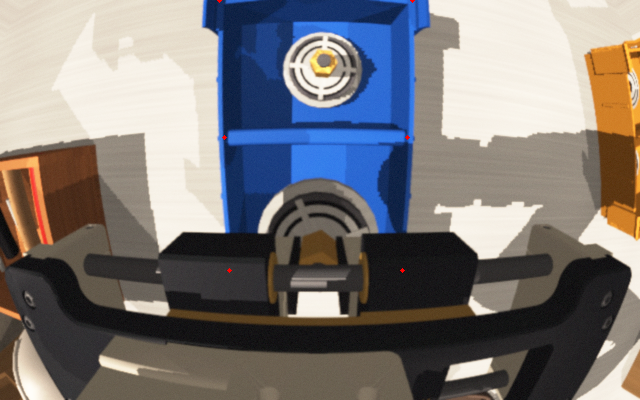

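The predicted rim and wall points fit the picture: the wall ends at (224,138) and (407,138), and the rim at rows 0–1. I'll lower.

{"name": "servo_tool", "arguments": {"steps": [[0.5, 0, -0.2, 2.8, 0], [0.5, 0, 0, 2.8, 0], [0.5, 0, 0, 2.8, 0], [0.5, 0, 0, 2.4, 0], [0.5, 0, 0, 0.6, 0], [0.5, 0, 0, 0.2, 0], [0.5, 0, 0, 0.0, 0]]}}

```text
time_s: 9.35
tcp_pos: [0.4579, 0.2396, 0.0085]
eef_rot: [-180.0, -0.1, 0.7]
contact_force: [-0.3, 0.2, -5.1]
gripper_width: 0.0193
```

{"name": "servo_tool", "arguments": {"steps": [[0.5, 0, 0, 0.4, 0], [0.5, 0, 0, 0.3, 0], [0.5, 0, 0, 0.15, 0], [0.5, 0, 0, 0.1, 0], [0.5, 0, 0, 0, 0]]}}

```text
time_s: 9.98
tcp_pos: [0.4572, 0.2394, -0.0018]
eef_rot: [180.0, 0.0, 0.7]
contact_force: [0.3, 0.3, -5.4]
gripper_width: 0.0191
```

{"name": "servo_tool", "arguments": {"steps": [[0.5, 0, 0, 0.1, 0], [0.5, 0, 0, 0.1, 0], [0.5, 0, 0, 0, 0]]}}

```text
time_s: 10.35
tcp_pos: [0.4574, 0.2396, -0.0021]
eef_rot: [-180.0, -0.0, 0.7]
contact_force: [-7.3, -1.9, 14.0]
gripper_width: 0.0191
```

It's down: the vertical force jumped from -5 N to +14 N. I'll ease up and release with a small opening.

{"name": "servo_tool", "arguments": {"steps": [[0.5, 0, 0, -0.15, 0], [2.2, 0, 0, 0, 0], [3.5, 0, 0, 0, 0], [3.5, 0, 0, 0, 0], [3.5, 0, 0, 0, 0]]}}

```text
time_s: 10.98
tcp_pos: [0.4574, 0.2395, -0.0022]
eef_rot: [-180.0, -0.0, 0.7]
contact_force: [-0.7, -0.5, 0.4]
gripper_width: 0.0347
```

{"name": "servo_tool", "arguments": {"steps": [[3.5, 0, 0, -2.0, 0], [3.5, 0, 0, -4, 0], [3.5, 0, 0, -5, 0], [3.5, -1, 0, -5, 0], [3.5, -1, 0, -5, 0], [3.5, 0, 0, 0, 0]]}}

```text
time_s: 11.72
tcp_pos: [0.4388, 0.2408, 0.2122]
eef_rot: [-179.7, -0.3, 0.7]
contact_force: [0.4, 0.7, -0.9]
gripper_width: 0.035
```

```bash
python3 snap.py w10
```

```text
11.725 [0.4388 0.2408 0.2122] [-179.67   -0.35    0.74] [ 51.3   2.7 -19.1   0.1 -67.8  39.4] [ 0.4  0.7 -0.9] 0.03500131371643055
```

View pics/w10.png

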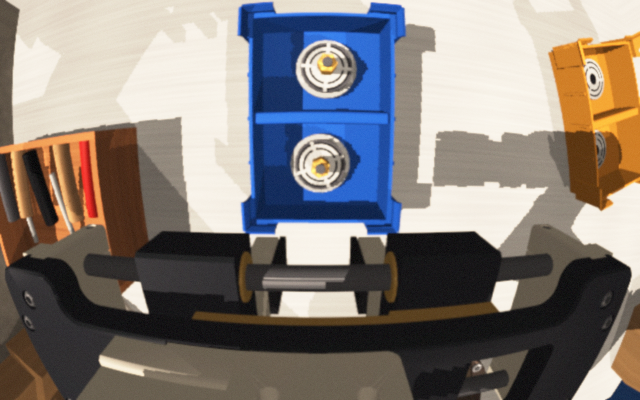

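Both valves stand upright in their bays, at (325,65) and (320,163). I'll settle and re-measure the blue tray.

{"name": "servo_tool", "arguments": {"steps": [[3.5, 0, 0, -3, 0], [3.5, 0, 0, 0, 0], [3.5, 0, 0, 0, 0], [3.5, 0, 0, 0, 0]]}}

```text
time_s: 12.28
tcp_pos: [0.4368, 0.2387, 0.2364]
eef_rot: [179.9, 0.1, 0.7]
contact_force: [-0.5, -0.4, -0.0]
gripper_width: 0.035
```

```bash
python3 snap.py w11; python3 tray.py w11 b .5155 .239 .6 .07; python3 tray.py w11 b .5155 .239 .6 .065
python3 - <<'E'
import cv2
im=cv2.imread("pics/w11.png");cv2.imwrite("pics/w11a.png",cv2.resize(im[0:235,235:405],None,fx=2.5,fy=2.5,interpolation=cv2.INTER_CUBIC))
E
```

```text
12.275 [0.4368 0.2387 0.2364] [1.7991e+02 1.0000e-01 6.8000e-01] [ 51.3   2.  -16.6  -0.  -71.5  39.4] [-0.5 -0.4 -0. ] 0.03500305465887282
len 0.2359 wid 0.1577 centre [0.5159 0.2388] yaw 0.57 per side [ 0.07  0.03 -0.11  0.02] [66, 62, 130, 130]
len 0.2392 wid 0.1599 centre [0.516  0.2388] yaw 0.59 per side [ 0.13  0.01 -0.14 -0.01] [64, 61, 128, 128]
```

View pics/w11a.png

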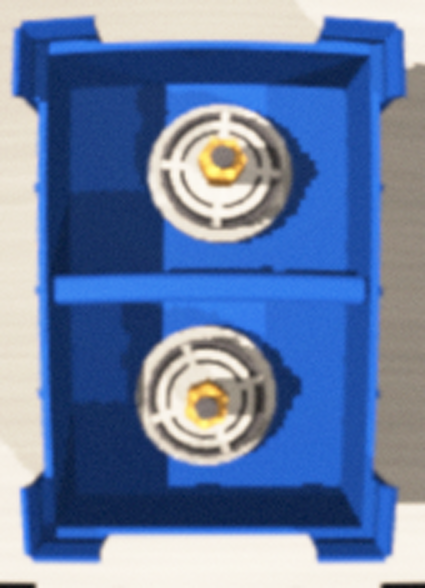

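```bash
python3 -c "
from h import *
plan([.516,.314,.236],-89.4,9,3.5)"
```

```text
[[3.5, 0.89, -0.83, 0.01, np.float64(10.01)], [3.5, 0.73, -0.97, 0.01, np.float64(10.01)], [3.5, 0.55, -1.08, 0.01, np.float64(10.01)], [3.5, 0.36, -1.16, 0.01, np.float64(10.01)], [3.5, 0.15, -1.2, 0.01, np.float64(10.01)], [3.5, -0.06, -1.21, 0.01, np.float64(10.01)], [3.5, -0.27, -1.18, 0.01, np.float64(10.01)], [3.5, -0.47, -1.12, 0.01, np.float64(10.01)], [3.5, -0.66, -1.02, 0.01, np.float64(10.01)]]
```

{"name": "servo_tool", "arguments": {"steps": [[3.5, 0.9, -0.8, 0, 10], [3.5, 0.7, -1.0, 0, 10], [3.5, 0.5, -1.1, 0, 10], [3.5, 0.4, -1.2, 0, 10], [3.5, 0.2, -1.2, 0, 10], [3.5, -0.1, -1.2, 0, 10], [3.5, -0.3, -1.2, 0, 10], [3.5, -0.5, -1.1, 0, 10]]}}

```text
time_s: 13.32
tcp_pos: [0.5074, 0.3072, 0.2369]
eef_rot: [179.9, -0.0, -79.6]
contact_force: [0.6, -1.0, -0.5]
gripper_width: 0.0349
```

{"name": "servo_tool", "arguments": {"steps": [[3.5, -0.7, -1.0, 0, 10], [3.5, 0, 0, 0, 0], [3.5, 0, 0, 0, 0], [3.5, 0, 0, 0, 0]]}}

```text
time_s: 13.82
tcp_pos: [0.5155, 0.3155, 0.2378]
eef_rot: [180.0, 0.0, -89.2]
contact_force: [-1.1, 0.2, 0.6]
gripper_width: 0.0351
```

```bash
python3 snap.py w12; python3 tray.py w12 b .516 .239 .6 .07; python3 tray.py w12 b .5155 .239 .6 .065
```

```text
13.825 [0.5155 0.3155 0.2378] [180.     0.   -89.18] [ 50.   12.4  -4.3  -0.  -73.4 -49.1] [-1.1  0.2  0.6] 0.03506916402560505
len 0.2365 wid 0.1577 centre [0.5156 0.2389] yaw 0.71 per side [-0.26  0.3  -0.05  0.01] [62, 62, 129, 133]
len 0.2398 wid 0.1599 centre [0.5155 0.2388] yaw 0.71 per side [-0.26  0.29 -0.03  0.  ] [62, 61, 127, 131]
```

View pics/w12.png

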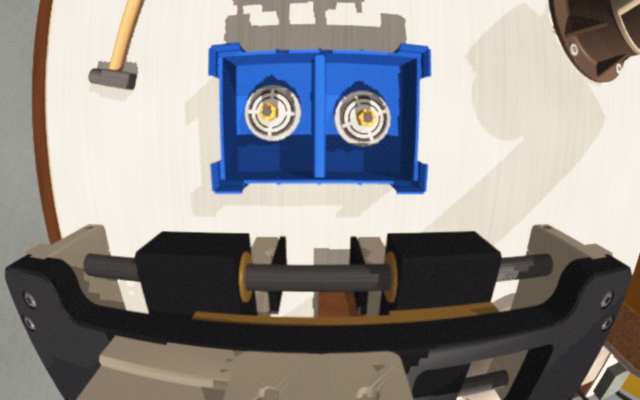

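The blue tray measures (0.5157, 0.2388) at 0.65°. Two camera headings agree to 0.4 mm. Now I'll go to the ochre tray.

```bash
python3 -c "
from h import *
plan([.543,-.164,.236],-72,10,3.5)"
```

```text
[[3.5, 4.8, -0.21, 0.02, np.float64(-1.72)], [3.5, 4.8, -0.06, 0.02, np.float64(-1.72)], [3.5, 4.8, 0.08, 0.02, np.float64(-1.72)], [3.5, 4.8, 0.22, 0.02, np.float64(-1.72)], [3.5, 4.79, 0.37, 0.02, np.float64(-1.72)], [3.5, 4.78, 0.51, 0.02, np.float64(-1.72)], [3.5, 4.76, 0.66, 0.02, np.float64(-1.72)], [3.5, 4.74, 0.8, 0.02, np.float64(-1.72)], [3.5, 4.71, 0.94, 0.02, np.float64(-1.72)], [3.5, 4.68, 1.08, 0.02, np.float64(-1.72)]]
```

{"name": "servo_tool", "arguments": {"steps": [[3.5, 4.8, -0.2, 0, -1.7], [3.5, 4.8, -0.1, 0, -1.7], [3.5, 4.8, 0.1, 0, -1.7], [3.5, 4.8, 0.2, 0, -1.7], [3.5, 4.8, 0.4, 0, -1.7], [3.5, 4.8, 0.5, 0, -1.7], [3.5, 4.8, 0.7, 0, -1.7], [3.5, 4.7, 0.8, 0, -1.7]]}}

```text
time_s: 14.88
tcp_pos: [0.5361, -0.0699, 0.2382]
eef_rot: [-179.9, -0.0, -75.6]
contact_force: [1.3, 0.2, 0.1]
gripper_width: 0.0353
```

{"name": "servo_tool", "arguments": {"steps": [[5, 4.7, 0.9, 0, -1.7], [5, 4.7, 1.0, 0, -1.7], [5, 0, 0, 0, 0], [5, 0, 0, 0, 0], [5, 0, 0, 0, 0]]}}

```text
time_s: 15.5
tcp_pos: [0.5426, -0.1632, 0.238]
eef_rot: [-180.0, -0.0, -72.2]
contact_force: [-0.4, -0.0, -0.8]
gripper_width: 0.0493
```

```bash
python3 snap.py w13; python3 tray.py w13 o .566 -.236 18 .07; python3 tray.py w13 o .566 -.236 18 .065
```

```text
15.5 [ 0.5426 -0.1632  0.238 ] [-179.97   -0.    -72.23] [  3.    8.7  -8.8  -0.  -72.4  14.7] [-0.4 -0.  -0.8] 0.04933787189223247
len 0.2372 wid 0.1585 centre [ 0.5671 -0.2352] yaw 18.86 per side [ 0.07  0.36 -0.12 -0.3 ] [62, 63, 128, 133]
len 0.2404 wid 0.1607 centre [ 0.5672 -0.2353] yaw 18.87 per side [ 0.07  0.35 -0.12 -0.3 ] [61, 61, 126, 131]
```

View pics/w13.png

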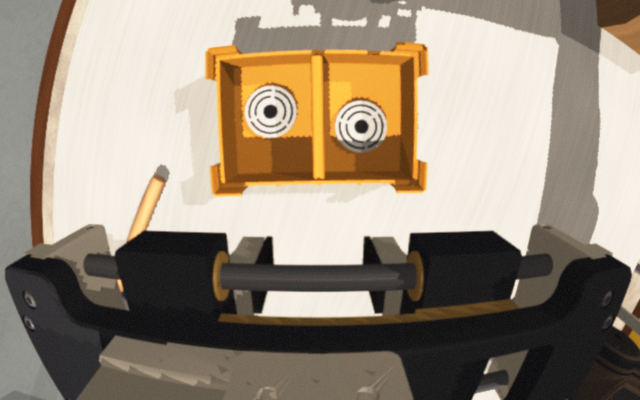

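The ochre tray measures (0.5671, -0.2352) at 18.9°, with sizes 240 × 160 as they should be. I'll move over its grip.

```bash
python3 -c "
from h import *
plan([.5671,-.2352,.1],-71.1,3,5)"
```

```text
[[5, 2.54, -0.04, 4.6, np.float64(-0.37)], [5, 2.54, -0.03, 4.6, np.float64(-0.37)], [5, 2.54, -0.01, 4.6, np.float64(-0.37)]]
```

{"name": "servo_tool", "arguments": {"steps": [[5, 2.5, 0, 4.6, -0.4], [5, 2.5, 0, 4.6, -0.4], [5, 2.6, 0, 4.4, -0.3], [5, 0, 0, 0, 0], [5, 0, 0, 0, 0], [5, 0, 0, 0, 0]]}}

```text
time_s: 16.3
tcp_pos: [0.5674, -0.2356, 0.1037]
eef_rot: [-179.8, -0.1, -71.1]
contact_force: [-0.2, -0.4, -0.3]
gripper_width: 0.0499
```

```bash
python3 snap.py w14; python3 -c "
from h import *
plan([.5671,-.2352,.0],-71.1,4,5)"
```

```text
16.3 [ 0.5674 -0.2356  0.1037] [-1.7985e+02 -8.0000e-02 -7.1130e+01] [ -4.3  18.6 -14.    0.  -57.3  23.2] [-0.2 -0.4 -0.3] 0.04994289873754323
[[5, -0.01, 0.0, 2.59, np.float64(-0.01)], [5, -0.01, 0.0, 2.59, np.float64(-0.01)], [5, -0.01, 0.0, 2.59, np.float64(-0.01)], [5, -0.01, 0.0, 2.59, np.float64(-0.01)]]
```

View pics/w14.png

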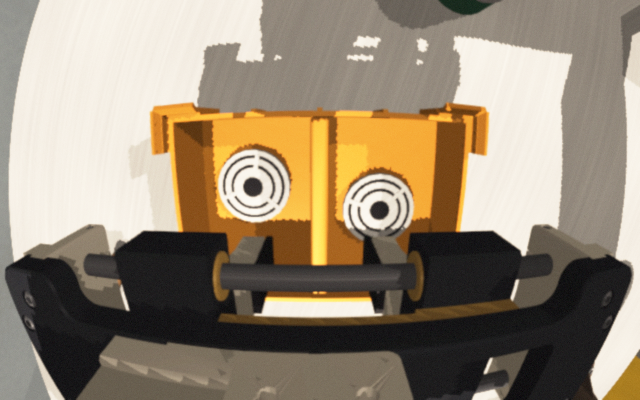

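The grip wall, at column 319, lies midway between the fingers. I'll descend and close.

{"name": "servo_tool", "arguments": {"steps": [[5, 0, 0, 3, 0], [5, 0, 0, 3, 0], [5, 0, 0, 2.5, 0], [5, 0, 0, 1.8, 0], [5, 0, 0, 0, 0], [5, 0, 0, 0, 0]], "squeeze": 55}}

```text
time_s: 17.1
tcp_pos: [0.5672, -0.2364, -0.0001]
eef_rot: [-179.9, -0.1, -71.2]
contact_force: [0.5, 0.4, -0.1]
gripper_width: 0.0499
```

{"name": "servo_tool", "arguments": {"steps": [[0.5, 0, 0, 0, 0], [0.5, 0, 0, 0, 0], [0.5, 0, 0, 0, 0], [0.5, 0, 0, 0, 0], [0.5, 0, 0, 0, 0], [0.5, 0, 0, 0, 0]]}}

```text
time_s: 17.85
tcp_pos: [0.5664, -0.2363, -0.0011]
eef_rot: [-180.0, -0.0, -71.2]
contact_force: [-0.0, 0.7, 2.6]
gripper_width: 0.0136
```

```bash
python3 snap.py w15
```

```text
17.85 [ 0.5664 -0.2363 -0.0011] [-1.7999e+02 -1.0000e-02 -7.1200e+01] [ -4.4  25.2 -20.    0.  -44.8  23.2] [-0.   0.7  2.6] 0.013567027493556658
```

View pics/w15.png

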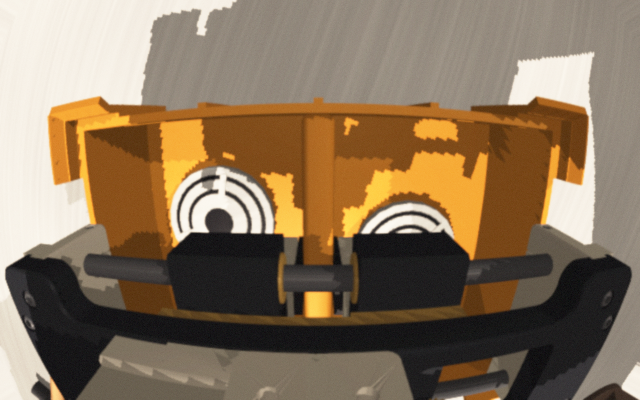

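The grip is closed at 13.6 mm on the 14 mm wall. I'll lift.

{"name": "servo_tool", "arguments": {"steps": [[0.5, 0, 0, -1, 0], [0.5, 0, 0, -1.5, 0], [0.5, 0, 0, -2.5, 0], [0.5, 0, 0, -3.5, 0], [0.5, 0, 0, -3.5, 0], [0.5, 0, 0, -2.5, 0], [0.5, 0, 0, -1, 0], [0.5, 0, 0, 0, 0]]}}

```text
time_s: 18.9
tcp_pos: [0.5662, -0.2361, 0.1542]
eef_rot: [-179.9, -0.0, -71.2]
contact_force: [-0.2, 0.7, -6.0]
gripper_width: 0.0135
```

```bash
python3 snap.py w16
python3 - <<'E'
from h import *
plan([.5157,.238,.155],-89.35,16,.5)
t=r.capture("side")[:,:,::-1]; cv2.imwrite("pics/s16.png",t); print(r.get_state()["moment"])
E
```

```text
18.9 [ 0.5662 -0.2361  0.1542] [-179.95   -0.    -71.21] [ -4.4  16.2 -10.3  -0.  -63.5  23.2] [-0.2  0.7 -6. ] 0.013546025068781383
[[0.5, -2.91, -0.66, -0.01, np.float64(1.13)], [0.5, -2.92, -0.6, -0.01, np.float64(1.13)], [0.5, -2.93, -0.54, -0.01, np.float64(1.13)], [0.5, -2.94, -0.49, -0.01, np.float64(1.13)], [0.5, -2.95, -0.43, -0.01, np.float64(1.13)], [0.5, -2.96, -0.37, -0.01, np.float64(1.13)], [0.5, -2.96, -0.31, -0.01, np.float64(1.13)], [0.5, -2.97, -0.25, -0.01, np.float64(1.13)], [0.5, -2.97, -0.19, -0.01, np.float64(1.13)], [0.5, -2.98, -0.13, -0.01, np.float64(1.13)], [0.5, -2.98, -0.07, -0.01, np.float64(1.13)], [0.5, -2.98, -0.02, -0.01, np.float64(1.13)], [0.5, -2.98, 0.04, -0.01, np.float64(1.13)], [0.5, -2.98, 0.1, -0.01, np.float64(1.13)], [0.5, -2.97, 0.16, -0.01, np.float64(1.13)], [0.5, -2.97, 0.22, -0.01, np.float64(1.13)]]
[ 0.08671681 -0.05477669 -0.03987485]
```

View pics/w16.png

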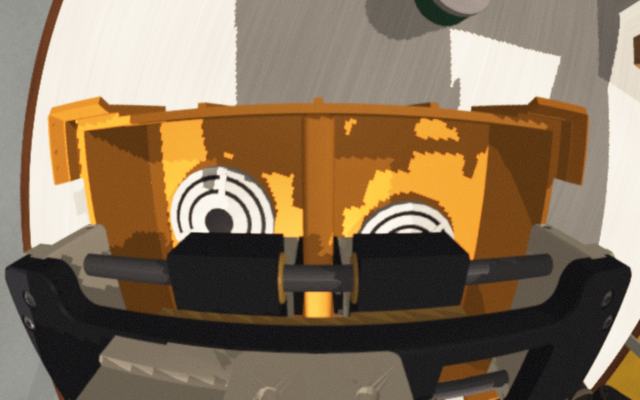

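View pics/s16.png

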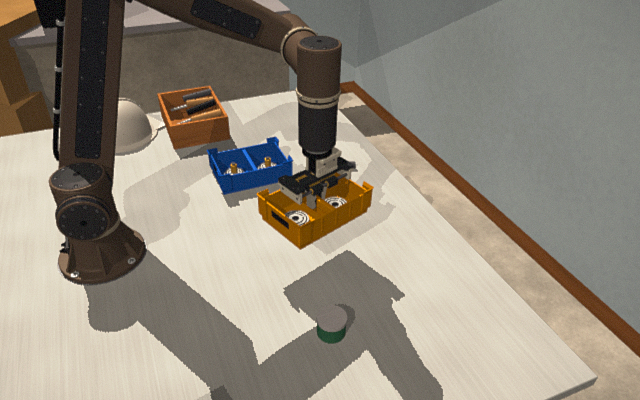

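The tray hangs level and its wrist picture is unchanged from before the lift, so it hasn't slipped. I'll carry it slowly to the blue tray.

{"name": "servo_tool", "arguments": {"steps": [[0.5, -1.5, -0.3, 0, 0.6], [0.5, -2.9, -0.6, 0, 1.1], [0.5, -2.9, -0.6, 0, 1.1], [0.5, -2.9, -0.5, 0, 1.1], [0.5, -3.0, -0.5, 0, 1.1], [0.5, -3.0, -0.4, 0, 1.1], [0.5, -3.0, -0.3, 0, 1.1], [0.5, -3.0, -0.3, 0, 1.1]]}}

```text
time_s: 20.0
tcp_pos: [0.5409, -0.0112, 0.1529]
eef_rot: [179.9, 0.0, -79.5]
contact_force: [0.6, 0.2, -5.7]
gripper_width: 0.0136
```

{"name": "servo_tool", "arguments": {"steps": [[0.5, -3, -0.2, 0, 1.1], [0.5, -3, -0.2, 0, 1.1], [0.5, -3, -0.1, 0, 1.1], [0.5, -3, 0, 0, 1.1], [0.5, -3, 0, 0, 1.1], [0.5, -3, 0.1, 0, 1.1], [0.5, -3, 0.1, 0, 1.1], [0.5, -1.5, 0, 0, 0.6]]}}

```text
time_s: 21.0
tcp_pos: [0.5169, 0.2127, 0.153]
eef_rot: [179.9, -0.0, -87.8]
contact_force: [-0.2, -0.4, -5.3]
gripper_width: 0.0136
```

```bash
python3 -c "
from h import *
plan([.5157,.238,.155],-89.35,2,.5)"
```

```text
[[0.5, -1.27, 0.01, -0.1, np.float64(0.79)], [0.5, -1.27, 0.03, -0.1, np.float64(0.79)]]
```

{"name": "servo_tool", "arguments": {"steps": [[0.5, -1.1, 0, 0, 0.6], [0.5, -1.1, 0, 0, 0.6], [0.5, 0, 0, 0, 0], [0.5, 0, 0, 0, 0], [0.5, 0, 0, 0, 0]]}}

```text
time_s: 21.62
tcp_pos: [0.5172, 0.2326, 0.1538]
eef_rot: [180.0, -0.0, -89.0]
contact_force: [0.3, -0.8, -5.9]
gripper_width: 0.0137
```

```bash
python3 snap.py w17
python3 - <<'E'
from h import *
plan([.5157,.238,.1],-89.35,1,.5)
for n in("side","top"):
    t=r.capture(n)[:,:,::-1]
    t=t[120:240,190:310] if n=="side" else t[160:320,130:270]
    cv2.imwrite(f"pics/{n}17.png",cv2.resize(t,None,fx=4,fy=4,interpolation=cv2.INTER_CUBIC))
E
```

```text
21.625 [0.5172 0.2326 0.1538] [180.    -0.   -89.04] [ 44.   11.9 -16.1   0.  -62.  -43. ] [ 0.3 -0.8 -5.9] 0.01371878772977374
[[0.5, -0.53, 0.14, 5.38, np.float64(0.31)]]
```

View pics/w17.png

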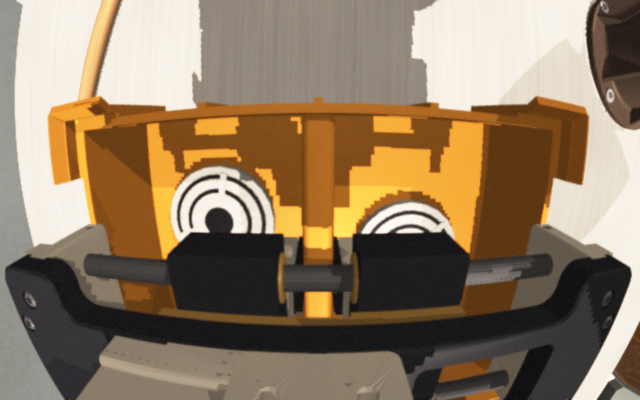

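View pics/side17.png

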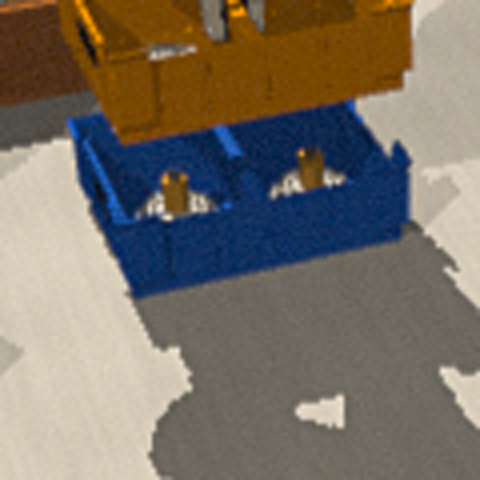

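The tray is held as before, about 85 mm above its seat. I'll correct in plane and lower to just above the angles.

{"name": "servo_tool", "arguments": {"steps": [[0.5, -0.5, 0.15, 1.0, 0.3], [0.5, 0, 0, 2, 0], [0.5, 0, 0, 1.8, 0], [0.5, 0, 0, 0.9, 0], [0.5, 0, 0, 0, 0], [0.5, 0, 0, 0, 0], [0.5, 0, 0, 0, 0], [0.5, 0, 0, 0, 0]]}}

```text
time_s: 22.78
tcp_pos: [0.5158, 0.2383, 0.0973]
eef_rot: [-180.0, 0.0, -89.3]
contact_force: [-0.5, 0.3, -5.5]
gripper_width: 0.0136
```

Run:
```python
from h import *
st=r.get_state();print(st["tcp_pos"].round(4),st["eef_rot"].round(2),st["contact_force"].round(1))
plan([.5157,.238,.09],-89.35,1,.5)
for n in("side","top"):
    t=r.capture(n)[:,:,::-1]
    t=t[120:220,190:320] if n=="side" else t[160:320,130:270]
    cv2.imwrite(f"pics/{n}18.png",cv2.resize(t,None,fx=5 if n=="side" else 3.5,fy=5 if n=="side" else 3.5,interpolation=cv2.INTER_CUBIC))
```

```text
[0.5158 0.2383 0.0973] [-1.7996e+02  3.0000e-02 -8.9310e+01] [-0.5  0.3 -5.5]
[[0.5, 0.03, 0.01, 0.73, np.float64(0.04)]]
```

View pics/side18.png

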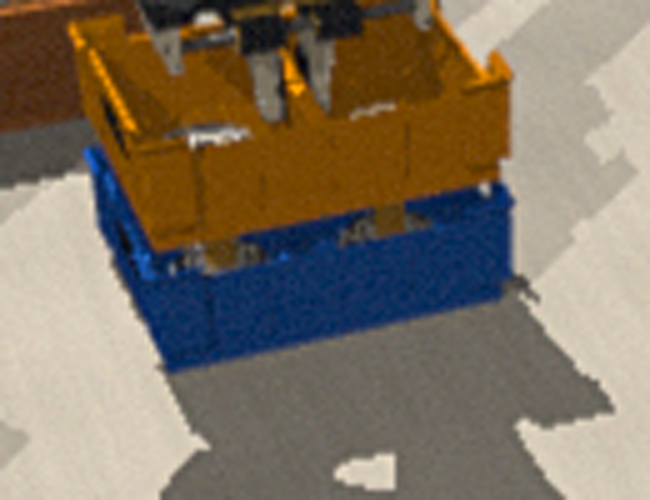

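View pics/top18.png

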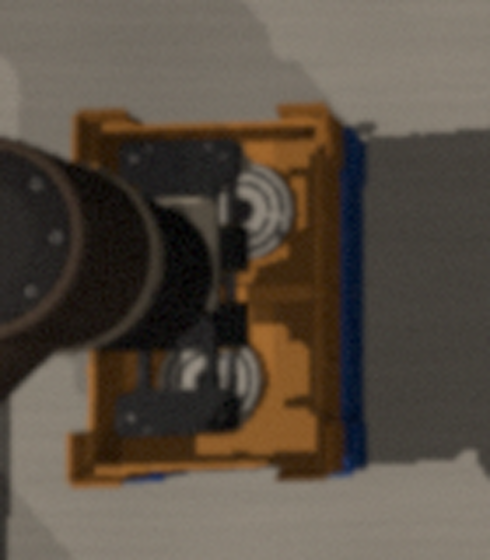

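Alignment is within 0.3 mm of the target, and both views show the tray over the blue one with a gap all round. I'll lower in small steps to the seat at a reported z of about 0.069.

{"name": "servo_tool", "arguments": {"steps": [[0.5, 0, 0, 0.5, 0], [0.5, 0, 0, 0.5, 0], [0.5, 0, 0, 0.4, 0], [0.5, 0, 0, 0.3, 0], [0.5, 0, 0, 0.2, 0], [0.5, 0, 0, 0, 0]]}}

```text
time_s: 23.62
tcp_pos: [0.5155, 0.2381, 0.0776]
eef_rot: [180.0, -0.0, -89.3]
contact_force: [-0.3, 0.5, -5.0]
gripper_width: 0.0138
```

{"name": "servo_tool", "arguments": {"steps": [[0.5, 0, 0, 0.2, 0], [0.5, 0, 0, 0.2, 0], [0.5, 0, 0, 0.2, 0], [0.5, 0, 0, 0.1, 0], [0.5, 0, 0, 0, 0]]}}

```text
time_s: 24.25
tcp_pos: [0.5156, 0.2381, 0.0707]
eef_rot: [180.0, -0.0, -89.3]
contact_force: [-0.1, 0.1, -5.6]
gripper_width: 0.0137
```

{"name": "servo_tool", "arguments": {"steps": [[0.5, 0, 0, 0.1, 0], [0.5, 0, 0, 0.1, 0], [0.5, 0, 0, 0, 0]]}}

```text
time_s: 24.62
tcp_pos: [0.5157, 0.2382, 0.0689]
eef_rot: [-180.0, 0.0, -89.3]
contact_force: [-0.6, -1.6, -2.9]
gripper_width: 0.0135
```

Force is dropping at exactly the expected seat height. I'll take one more millimetre.

{"name": "servo_tool", "arguments": {"steps": [[0.5, 0, 0, 0.1, 0], [0.5, 0, 0, 0, 0]]}}

```text
time_s: 24.88
tcp_pos: [0.5157, 0.2382, 0.0689]
eef_rot: [-180.0, 0.0, -89.3]
contact_force: [-3.8, -1.4, 5.8]
gripper_width: 0.0134
```

Run:
```python
from h import *
t=r.capture("side")[120:220,190:320,::-1]
cv2.imwrite("pics/side19.png",cv2.resize(t,None,fx=5,fy=5,interpolation=cv2.INTER_CUBIC))
```

```text
(no output)
```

View pics/side19.png

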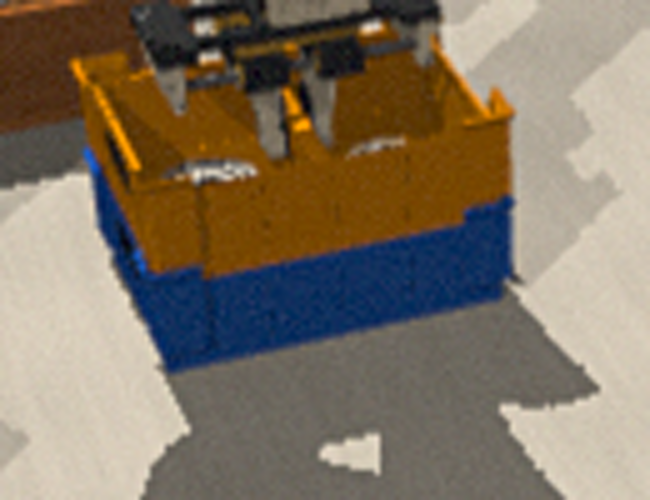

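The ochre tray is seated, with both near blue angles rising outside it at (170,270) and (490,205). I'll release moderately and retreat straight up.

{"name": "servo_tool", "arguments": {"steps": [[0.5, 0, 0, -0.05, 0], [2.5, 0, 0, 0, 0], [4, 0, 0, 0, 0], [4.5, 0, 0, 0, 0], [4.5, 0, 0, 0, 0]]}}

```text
time_s: 25.55
tcp_pos: [0.5157, 0.2382, 0.0682]
eef_rot: [-180.0, 0.0, -89.3]
contact_force: [-0.6, -0.3, -0.2]
gripper_width: 0.0437
```

{"name": "servo_tool", "arguments": {"steps": [[4.5, 0, 0, -1.5, 0], [4.5, 0, 0, -3, 0], [4.5, 0, 0, -5, 0], [4.5, -2.5, 0, -5, 0], [4.5, -2.5, 0, -4, 0], [4.5, -2.5, 0, -2, 0], [4.5, 0, 0, 0, 0], [4.5, 0, 0, 0, 0]]}}

```text
time_s: 26.55
tcp_pos: [0.5143, 0.3127, 0.2732]
eef_rot: [180.0, -0.0, -89.3]
contact_force: [-0.7, 0.2, 0.0]
gripper_width: 0.0448
```

```bash
python3 snap.py w20; python3 tray.py w20 o .5157 .2388 .6 .135;python3 tray.py w20 o .5157 .2388 .6 .14
python3 - <<'E'
from h import *
t=r.capture("side")[:,:,::-1]
cv2.imwrite("pics/side20.png",cv2.resize(t[120:220,190:320],None,fx=5,fy=5,interpolation=cv2.INTER_CUBIC))
t=r.capture("top")[:,:,::-1]
cv2.imwrite("pics/top20.png",cv2.resize(t,None,fx=1,fy=1))
E
```

```text
26.55 [0.5143 0.3127 0.2732] [ 1.7997e+02 -1.0000e-02 -8.9290e+01] [ 49.9  11.3  -1.1  -0.  -77.6 -49.2] [-0.7  0.2  0. ] 0.044779919502832284
len 0.2408 wid 0.1608 centre [0.5163 0.2391] yaw 0.92 per side [-0.06  0.24 -0.05 -0.12] [67, 67, 138, 145]
len 0.2372 wid 0.1584 centre [0.5163 0.2391] yaw 0.9 per side [-0.07  0.22 -0.03 -0.11] [69, 69, 140, 147]
```

View pics/w20.png

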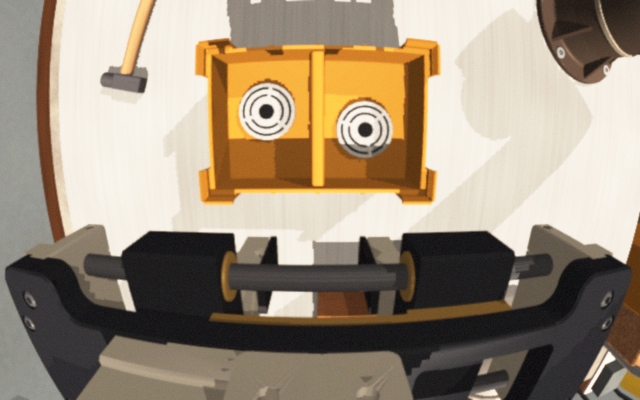

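View pics/side20.png

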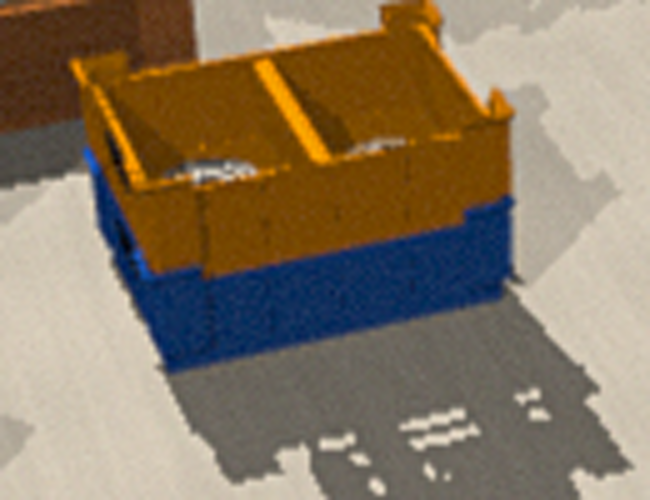

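View pics/top20.png

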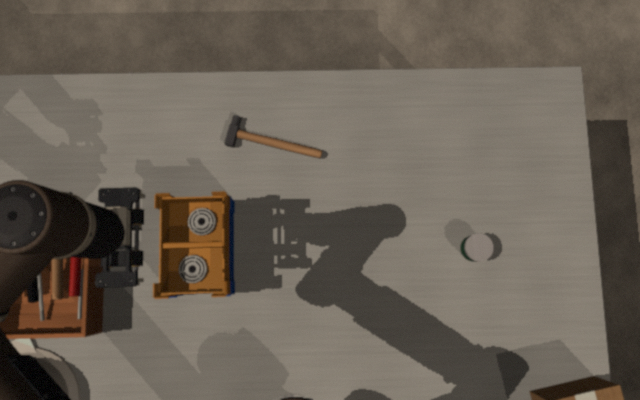

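The stack is seated. The ochre tray is at (0.5163, 0.2391) at 0.9°, against (0.5157, 0.2388) at 0.65° for the blue one. Both plates are in, and the hammer and tin sit at the same pixels as at the start. I'm handing in.

```bash
python3 -c "
from plant import r
print(r.close_job())"
```

```text
the job is handed in; nothing more can be done
None
```

The loose valve stands upright in the blue tray's empty bay, and the ochre tray with both plates sits on top. I handed the job in at about 27 s of the 67 s allowed; it reports no verdict.

**Last checks**
- **Fit:** the ochre tray's centre measured within about 0.7 mm of the blue tray's, and 0.3° in line. Contact came at the predicted seat height within 1 mm, and in the side picture both near blue angles stand outside the ochre tray.
- **Bystanders:** the hammer and tin look unmoved in the last top picture.
- **Valves:** both were upright on the last view before stacking. The ochre tray hides them now, so I could not check them again.

**What failed or disagreed**
- **First grasp:** my first try at the valve closed on nothing. The fingertips turned out to be about 36 mm short of the reported TCP, seen in the wrist and side pictures. I allowed for this from then on; nothing was disturbed.
- **Tray sizes:** trays measured 1–2% small in the wrist camera at the nominal rim height, and true about 5 mm lower. Their centres were not affected.

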